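# Move three rubber moulds on by one station at the wax injector

### The arm

A 6-joint arm with a two-finger parallel gripper is mounted at the origin on the work surface. World frame = base frame: x ahead of the robot, y to its left, z up, the work surface at z = 0. Lengths are in m, angles in rad, forces in N, time in s.
With the tool pointing down it reaches from about 0.25 to 0.8 m from the base axis. Payload 3.9 kg.
Tool frame: the origin (TCP) lies at the very end of the fingers, on their centre line; the grasp point (between the pads) lies 19 mm behind it; z points along the fingers, y is the direction in which the jaws open and shut (so a half turn about z gives the same grasp; the last joint's range is limited). The gripper opens to 85 mm and grips with 20 to 120 N. Pads are 22 mm wide; open, the fingers measure 114 mm over their backs; the gripper's body (76 mm by 85 mm) begins 54 mm behind the grasp point. The pads swing forward as they close: fully open they stand 13 mm farther back than shut.
Start: joints at [1.122, 0.26, -0.138, 1.173, 0, 1.571], TCP at [0.228, 0.473, 0.198] pointing down, gripper open.
Joint ranges: [-2.78, 2.78], [-0.83, 1.72], [-1.28, 1.37], [-1.9, 2.12], [-1.57, 1.48], [-3.14, 3.14]. Speed limits (rad/s): [2.57, 2.57, 3.14, 3.14, 3.14, 3.14].

### API

Orientations are given as a unit quaternion [x, y, z, w].
In Python, from rig import sense, camera, hand_in, cut_out gives the robot as it stands.
- The arm moves only by the tool play_rows, never from a script. Its argument "motion" is a list of rows, each an object of numbers: "dx", "dy", "dz": the shift along the tool's x, y, z in m; "roll": the turn about the tool's z in rad. A call has 1 to 8 rows; each row is the pose to reach, as a shift and turn from the pose measured when the call began, along the tool's axes at that moment; what a row does not reach only later rows make up. A row lasts 1/12 s, in which the tool goes at most 41.7 mm and 7.16 degrees, less where a joint would pass 70% of its speed; a pose out of reach is approached as far as the arm can. A call with a gripper value outside its range is refused whole. "claw" is the gripper command: -1 is fully open, 1 is shut, values between are in proportion, set as the call begins (left out, the last holds). The fingers move at their own pace and stop on an object; "newtons" is the grip in N (left out, the last holds). Time passes only in rows, so rows that repeat a pose let the fingers close. It gives the time, the measured TCP pose, the force and the opening at its end, in the units of the state.
- sense(): the state, without advancing time (a new reading comes with each control period).
- camera(name): name is "side" or "top" or "wrist"; returns a dict with "frame" (480x640x3 uint8, red, green, blue), "vertical_fov" (degrees; the focal length in pixels is half the picture's height over the tangent of half this angle, whatever the lens; pixels are square), "cx", "cy" (the principal point, pixels), "rvec" (rotation vector, rad) and "tvec" (3), from world to camera coordinates, as OpenCV has them. Camera axes: x right, y down, z forward; pixel columns grow to the right and rows downward; lengths in m; the calibration is good to about 2 mm. The wrist camera is an equidistant fisheye: a pixel r from the principal point sees the ray r / f radians off the axis. A picture is of the moment at which its call begins. There is no depth.
- hand_in(): hands the job in, once; it reports no verdict.
Trained networks look in a picture, given as the dict that the camera call returned (one of the last four; its "shot" number tells which), for a name from the list of things; names that differ only in an ending like _2 or _b are one class to them, and where a whole thing is asked for, a point or a joint stands for the part that bears it (a point fixed in the world has none). Each returns a list of dicts, best first, with "conf" (0 to 1); they miss things now and then, are a little off and sometimes report something else, mostly with a low value. They report only what shows in the picture. A call takes as long as a camera call.
- cut_out(picture, thing): "pixels" (480x640 bool, what is visible of it) and "xy" ([column, row] in pixels, amid what is visible of it).
The state is a dict: "clock": time; "joints": joint angles; "qvel": joint speeds; "joint_torque": joint torques, N m; "eef_pos": TCP position; "tcp_rot": TCP orientation; "ft_force": force on the tool from outside, world axes, zero at the start; "moment": the same for the moment, N m; "opening": finger opening in m.
Only numpy, scipy, OpenCV 4.12 (cv2) and the standard library are available. Lean on these libraries where they do the work, as an engineer would, in place of code of your own. Each camera call takes 0.05 s, during which the arm holds its last target.

### The job

Move the three rubber moulds on by one station: take the pressure plate off, then bring the shot mould from the clamp's tray to the middle of the cooling block, the cooled mould from the block to the middle of the wooden opening board, and the ready mould from the board to the middle of the tray, lengthwise, with its brass sprue towards the clamp's nozzle. Finish with the pressure plate lying flat, centred and square on the mould that is now in the tray; the empty bench mat is free for setting things aside. Do not shift or tip the open tub of wax patterns that stands on the bench.

Things in the scene. Friction and masses are not known exactly. Their poses are not given: they have to be found in the camera images.
- shot (a point): the shot mould: the longest pink rubber block, 100 x 46 x 28 mm (x, y, z), 0.14 kg, lying flat; at the start it lies in the clamp's tray with the pressure plate on top, its ends showing. Point: the block's centre, half-way up. x runs along its length to the end with the brass sprue bush (14 mm across, standing out 5 mm); z is up.
- cooled (a point): the cooled mould: the square pink rubber block, 56 x 56 x 28 mm, 0.10 kg, at the start lying flat on the cooling block. Point: the block's centre, half-way up. x points to the side with the brass sprue bush (standing out 5 mm); z is up.
- ready (a point): the ready mould: the middle-sized pink rubber block, 80 x 50 x 28 mm (x, y, z), 0.125 kg, at the start lying flat on the wooden opening board. Point: the block's centre, half-way up. x runs along its length to the end with the brass sprue bush; z is up. (Other pink moulds, on the bare bench and not on a station, are stock and not part of the job.)
- ready_sprue (a point): the outer face of the ready mould's brass sprue bush (14 mm across), 45 mm along x from the mould's centre, half-way up.
- plate (a point): the pressure plate: a loose aluminium plate 66 x 58 x 8 mm with a dark steel grip bar on top, 50 mm long in x, 14 mm wide in y, 24 mm high, all 0.13 kg; at the start it lies on the shot mould. Point: the centre of the grip bar, 20 mm above the plate's underside and 12 mm below the bar's top. x runs along the bar, the plate's long side; z is up.
- tray (a point): the clamp's loading tray, drawn out on its rails towards the robot: a fixed aluminium tray 130 x 120 mm (x, y) with 3 mm high lips along its two long sides, 116 mm apart. Point: the centre of its floor, 30 mm above the bench. x runs along the tray to the clamp's brass nozzle; the clamp's head (130 mm wide, 176 mm high) begins 115 mm from the point in x and reaches to 240 mm.
- block (a point): the cooling block: a fixed finned aluminium block 160 x 130 mm (x, y), 22 mm high with a flat top. Point: the centre of its top; x along its long side, roughly away from the robot.
- board (a point): the opening board: a fixed wooden board 170 x 130 mm (x, y), 15 mm thick. Point: the centre of its top; x along its long side, roughly away from the robot.
- mat_top (a point): the empty dark grey rubber bench mat, 210 x 130 mm (x, y), 3 mm thick, fixed and flat: free room for setting down a mould and the plate, one behind the other. Point: the centre of its top; x along its long side, roughly away from the robot.
- tub_centre (a point): a loose open clear plastic tub of wax patterns, 70 mm across the rim, 45 mm high, standing on the bare bench on the robot's side of the stations: leave it where it is. Point: its centre, half-way up.

How it is judged:
On the way, in this order (a step that is already met when the one before it is completed fails the run):
1. the pressure plate is off, away from the tray (horizontal distance between plate and tray above 0.1 m), for 0.2 s.
2. the ready mould lies in the tray, the shot mould out of it (horizontal distance between ready and tray below 0.014 m and z of ready in the frame of tray below 0.018 m and horizontal distance between shot and tray above 0.1 m), for 0.2 s.
3. the pressure plate lies on the ready mould (horizontal distance between plate and ready below 0.014 m and z of plate in the frame of ready below 0.038 m and horizontal distance between ready and tray below 0.014 m), for 0.2 s.
At the end, for the whole second after the job is handed in: Ready mould flat in the tray: 13 mm, 0.2 rad, sprue to the nozzle. Plate flat on it: within 12 mm and 0.2 rad of the mould. Shot mould flat on the cooling block, cooled mould flat on the opening board, each within 15 mm of the middle. All released and at rest (horizontal distance between ready and tray below 0.013 m and z of ready in the frame of tray between 0.01 and 0.018 m and angle between the x axis of ready and the x axis of tray, either way round below 0.2 rad and x of ready_sprue in the frame of tray above 0.02 m and angle between each of ready, plate, shot, cooled's own z axis and vertical below 0.08 rad and horizontal distance between plate and ready below 0.012 m and z of plate in the frame of ready between 0.03 and 0.038 m and angle between the x axis of plate and the x axis of ready, either way round below 0.2 rad and horizontal distance between shot and block below 0.015 m and z of shot in the frame of block between 0.01 and 0.018 m and horizontal distance between cooled and board below 0.015 m and z of cooled in the frame of board between 0.01 and 0.018 m and linear speed of each of ready_mould, shot_mould, cooled_mould, pressure_plate below 0.02 m/s); the robot touches nothing.
It fails at once if the tub of wax patterns was shifted by more than 25 mm or tipped (distance of tub_centre from where it was at the start of the episode above 0.025 m or angle between tub_centre's own z axis and vertical above 0.4 rad).
It also fails if it takes over 144 s, if anything falls off the work surface, if the arm or the gripper's body presses on something with over 40 N, if the wrist force passes 120 N, or if a joint passes its speed limit or range.

## Working session

There is one attempt and no reset: what is moved stays moved. The work goes in short steps, Python scripts to look and compute and a tool call to move; the robot and the scene stay as the last step left them, time stands still between calls to the robot, and variables do not carry over. Pictures are saved under pics/ and viewed, and the job is handed in when it is done.

Besides the shell and the picture viewer there is one more tool, called after "Emit:" as name(argument=value, ...), one argument or row to a line, values as JSON. play_rows: Moves the arm, as the interface text tells. Its arguments: {"type":"object","properties":{"motion":{"type":"array"},"claw":{"type":"number"},"newtons":{"type":"number"}},"required":["motion"]}

```bash
ls; mkdir -p pics; python3 - <<'E'
from rig import sense,camera
import cv2
print(sense())
for n in ["side","top","wrist"]:
    c=camera(n); cv2.imwrite(f"pics/{n}0.png",c["frame"][:,:,::-1])
    print(n,{k:v for k,v in c.items() if k!="frame"})
E
```

```text
pics
{'clock': 0.0, 'joints': array([ 1.12197846e+00,  2.60680618e-01, -1.39361575e-01,  1.17269799e+00,
       -1.44149550e-05,  1.57084125e+00]), 'qvel': array([-1.29927545e-03, -1.50405619e-03,  7.23167080e-04, -7.79210441e-04,
        3.28975482e-05,  7.66241587e-05]), 'joint_torque': array([ 1.54116799e-03, -4.05672562e+01,  2.53924137e+01,  1.86808768e-02,
        4.37525687e-04, -3.21754698e-06]), 'eef_pos': array([0.22748159, 0.4723358 , 0.19746958]), 'tcp_rot': array([ 2.22551937e-01,  9.74920351e-01, -9.49164384e-04, -2.09234786e-04]), 'ft_force': array([-0.44253959, -0.36453439, -0.02433116]), 'moment': array([-0.05502248,  0.03936537, -0.08678748]), 'opening': 0.0852027328451852}
side {'vertical_fov': 55.44156938842364, 'cx': 315.61546389599107, 'cy': 234.78695530196734, 'rvec': array([ 2.38870931, -0.2031986 ,  0.07879111]), 'tvec': array([-0.50249844,  0.11460003,  0.85831958]), 'shot': 1}
top {'vertical_fov': 49.180981453963184, 'cx': 326.5075614843891, 'cy': 241.62003304909746, 'rvec': array([ 2.16264079, -2.16846629,  0.1214589 ]), 'tvec': array([-0.00640336,  0.53228194,  1.19617995]), 'shot': 2}
wrist {'vertical_fov': 65.70646984690485, 'cx': 319.4247420407201, 'cy': 236.91613868490597, 'rvec': array([-2.43783552, -1.53156612, -0.22915703]), 'tvec': array([-0.52384641, -0.03837083,  0.3800802 ]), 'shot': 3}
```

View pics/side0.png

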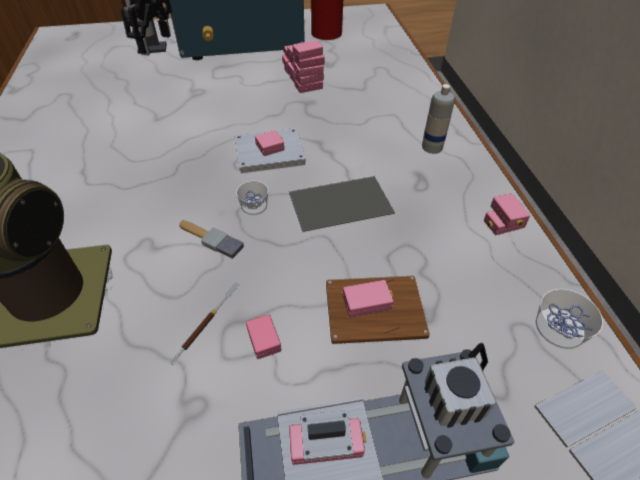

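View pics/top0.png

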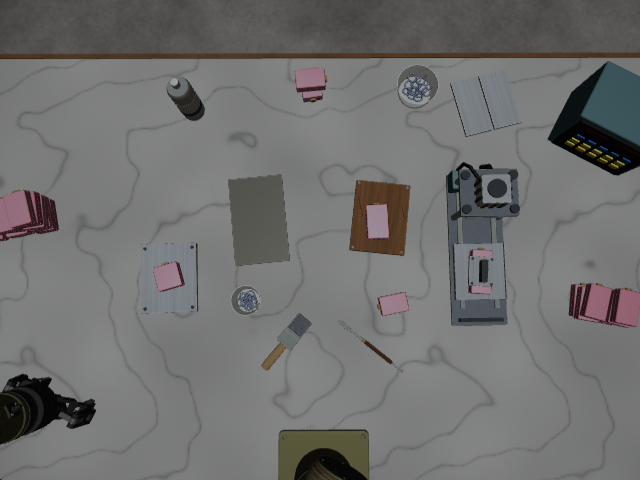

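View pics/wrist0.png

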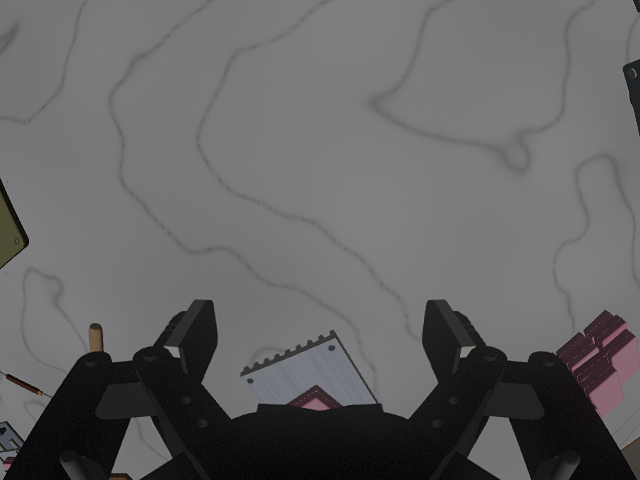

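```bash
cat > h.py <<'E'
import numpy as np, cv2
from rig import sense,camera,cut_out
from scipy.optimize import minimize
from scipy.spatial.transform import Rotation as R
def K(c):
    f=240/np.tan(np.radians(c["vertical_fov"])/2)
    return np.array([[f,0,c["cx"]],[0,f,c["cy"]],[0,0,1.]])
def proj(c,P):
    return cv2.projectPoints(np.asarray(P,float).reshape(-1,3),c["rvec"],c["tvec"],K(c),None)[0].reshape(-1,2)
def back(c,px,z):
    Rm=cv2.Rodrigues(c["rvec"])[0]; C=-Rm.T@c["tvec"]
    d=Rm.T@np.linalg.inv(K(c))@np.array([px[0],px[1],1.])
    return C+d*(z-C[2])/d[2]
def boxpts(x,y,yaw,L,W,z0,z1):
    c,s=np.cos(yaw),np.sin(yaw)
    return np.array([[x+c*a-s*b,y+s*a+c*b,z] for a in(-L/2,L/2) for b in(-W/2,W/2) for z in(z0,z1)])
def sil(c,pts,S=4):
    m=np.zeros((480*S,640*S),np.uint8)
    h=cv2.convexHull(((proj(c,pts)+.5)*S).astype(np.float32))
    cv2.fillConvexPoly(m,np.round(h).astype(np.int32),1)
    return cv2.resize(m.astype(np.float32),(640,480),interpolation=cv2.INTER_AREA)
def fit(views,L,W,z0,z1,x0):
    """views: list of (cam, mask)"""
    def cost(p):
        t=0
        for c,m in views:
            s=sil(c,boxpts(p[0],p[1],p[2],L,W,z0,z1)); t+=np.abs(s-m).sum()/m.sum()
        return t
    best=None
    for y0 in np.arange(0,np.pi,np.pi/6) if len(x0)==2 else [x0[2]]:
        sx=np.array([[0,0,0],[.01,0,0],[0,.01,0],[0,0,.2]])+[x0[0],x0[1],y0]
        r=minimize(cost,sx[0],method="Nelder-Mead",options=dict(initial_simplex=sx,xatol=2e-4,fatol=1e-4,maxiter=150))
        if best is None or r.fun<best.fun: best=r
    return best.x,best.fun
E
python3 - <<'E'
from h import *
cs={n:camera(n) for n in("top","side")}
spec=dict(tray=None,block=(.16,.13,0,.022),board=(.17,.13,0,.015),mat_top=(.21,.13,0,.003),cooled=(.056,.056,.022,.05),ready=(.08,.05,.015,.043),shot=None,plate=None,tub_centre=None)
import json,pickle
out={}
for t,s in spec.items():
    ms=[]
    for n,c in cs.items():
        r=cut_out(c,t)
        print(t,n,[(round(q["conf"],2),np.round(q["xy"]).tolist(),int(q["pixels"].sum())) for q in r[:3]])
        if r: 
            ms.append((c,r[0])); out[t,n]=r[0]
            if n=="top": print("   z=.03:",back(c,r[0]["xy"],.03).round(3))
pickle.dump((cs,out),open("m0.pkl","wb"))
vis=[]
for n,c in cs.items():
    im=c["frame"][:,:,::-1].copy()
    for i,((t,nn),r) in enumerate(out.items()):
        if nn==n:
            ct,_=cv2.findContours(r["pixels"].astype(np.uint8),cv2.RETR_EXTERNAL,cv2.CHAIN_APPROX_NONE)
            cv2.drawContours(im,ct,-1,[(0,255,0),(255,0,0),(0,0,255),(255,255,0),(0,255,255)][i//2%5],1)
    cv2.imwrite(f"pics/m_{n}.png",im)
c=cs["top"]["frame"][:,:,::-1]
a=cv2.resize(c[170:330,430:530],None,fx=4,fy=4,interpolation=cv2.INTER_CUBIC)[:600]
b=cv2.resize(c[170:320,340:420],None,fx=4,fy=4,interpolation=cv2.INTER_CUBIC)
cv2.imwrite("pics/z1.png",np.hstack([a,b]))
E
```

```text
tray top [(0.71, [479.0, 232.0], 8494)]
   z=.03: [ 0.554 -0.365  0.03 ]
tray side [(0.97, [416.0, 429.0], 20764), (0.22, [328.0, 436.0], 2238)]
block top [(0.57, [172.0, 290.0], 3249)]
   z=.03: [0.419 0.349 0.03 ]
block side [(0.9, [266.0, 155.0], 1790)]
board top [(0.69, [385.0, 216.0], 3102)]
   z=.03: [ 0.592 -0.146  0.03 ]
board side []
mat_top top [(0.78, [255.0, 221.0], 4706)]
   z=.03: [0.582 0.159 0.03 ]
mat_top side [(0.78, [340.0, 204.0], 3821)]
cooled top [(0.56, [169.0, 279.0], 731)]
   z=.03: [0.445 0.358 0.03 ]
cooled side [(0.98, [272.0, 145.0], 565), (0.25, [269.0, 155.0], 1984)]
ready top [(0.77, [375.0, 220.0], 755)]
   z=.03: [ 0.583 -0.122  0.03 ]
ready side [(0.94, [368.0, 299.0], 1455)]
shot top [(0.73, [481.0, 258.0], 347), (0.28, [378.0, 221.0], 802)]
   z=.03: [ 0.494 -0.367  0.03 ]
shot side [(0.61, [331.0, 454.0], 1182)]
plate top [(0.86, [482.0, 271.0], 779)]
   z=.03: [ 0.462 -0.369  0.03 ]
plate side [(0.93, [328.0, 436.0], 2186)]
tub_centre top [(0.88, [242.0, 301.0], 737)]
   z=.03: [0.395 0.186 0.03 ]
tub_centre side [(0.95, [252.0, 197.0], 878)]
```

```bash
python3 -c "
import cv2
a=cv2.imread('pics/m_top.png')[160:340,120:540]; cv2.imwrite('pics/mt.png',cv2.resize(a,(798,342)))
a=cv2.imread('pics/m_side.png')[130:480,200:540]; cv2.imwrite('pics/ms.png',cv2.resize(a,(583,600)))"
```

```text
(no output)
```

View pics/mt.png

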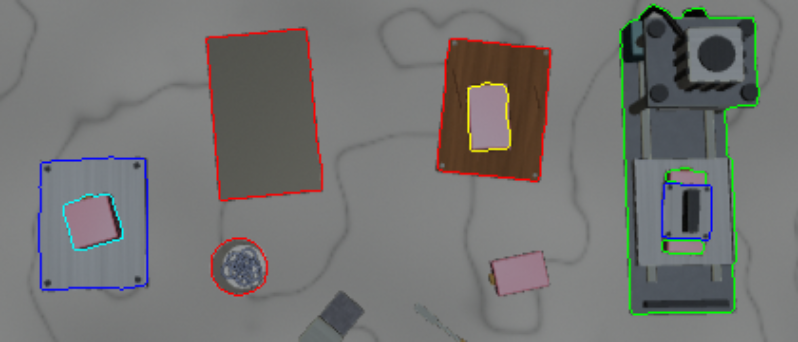

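View pics/ms.png

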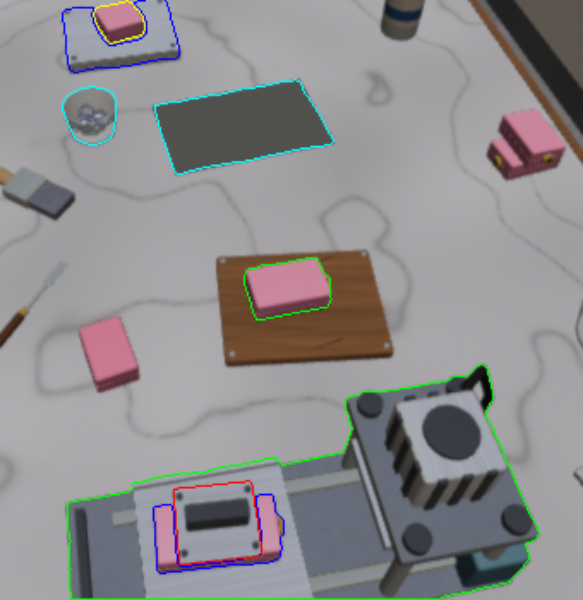

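View pics/z1.png

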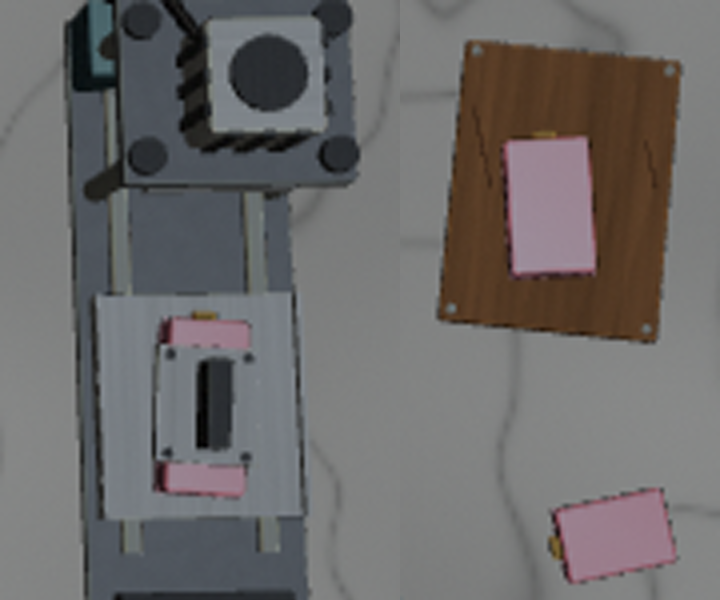

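```bash
python3 - <<'E'
from h import *
import pickle
cs,out=pickle.load(open("m0.pkl","rb"))
def V(t,ns=("top","side")): return [(cs[n],out[t,n]["pixels"].astype(np.float32)) for n in ns if (t,n) in out]
S=dict(block=(.16,.13,0,.022,.43,.355,0),board=(.17,.13,0,.015,.59,-.14,0),mat_top=(.21,.13,0,.003,.58,.16,0),cooled=(.056,.056,.022,.05,.445,.358,.2),ready=(.08,.05,.015,.043,.58,-.122,0))
for t,s in S.items():
    for ns in(("top","side"),("top",),("side",)):
        v=V(t,ns)
        if v:
            p,f=fit(v,*s[:4],s[4:]); print(t,ns,p.round(4),round(f,3))
c=cs["top"]
pts=np.array([(96,296),(292,294),(300,516),(104,518)])/4+[430,170]-.5
P=np.array([back(c,p,.032) for p in pts]);print("tray",P.round(4),P.mean(0).round(4),"d",np.linalg.norm(P-np.roll(P,1,0),axis=1))
# bar top corners
pts=np.array([(212,358),(233,360),(230,449),(208,449)])/4+[430,170]-.5
P=np.array([back(c,p,.09) for p in pts]);print("bar",P.round(4),P.mean(0).round(4),"d",np.linalg.norm(P-np.roll(P,1,0),axis=1))
# plate
pts=np.array([(160,346),(254,348),(250,464),(155,461)])/4+[430,170]-.5
P=np.array([back(c,p,.066) for p in pts]);print("plate",P.round(4),P.mean(0).round(4),"d",np.linalg.norm(P-np.roll(P,1,0),axis=1))
print(back(cs["side"],out["plate","side"]["xy"],.066))
# shot hull fit
v=[]
for n in("top","side"):
    m=(out["shot",n]["pixels"]).astype(np.uint8)
    h=cv2.convexHull(np.argwhere(m)[:,::-1].astype(np.int32)); print(n,cv2.minAreaRect(h))
for n in("top","side"):
    print(n,"tub",back(cs[n],out["tub_centre",n]["xy"],.0225))
E
python3 - <<'E'
import pickle,cv2,sys
sys.path.insert(0,".")
cs,_=pickle.load(open("m0.pkl","rb"))
a=cs["side"]["frame"][390:480,240:440,::-1]
cv2.imwrite("pics/zs.png",cv2.resize(a,None,fx=4,fy=4,interpolation=cv2.INTER_CUBIC))
E
```

```text
block ('top', 'side') [0.452  0.3644 0.0331] 0.687
block ('top',) [0.451  0.3639 0.0334] 0.243
block ('side',) [0.4531 0.369  0.0254] 0.41
board ('top', 'side') [ 0.5931 -0.1344 -0.111 ] 0.282
board ('top',) [ 0.5931 -0.1344 -0.111 ] 0.282
mat_top ('top', 'side') [0.5909 0.1568 0.0979] 0.064
mat_top ('top',) [0.5902 0.1556 0.1051] 0.018
mat_top ('side',) [0.5924 0.1586 0.0945] 0.025
cooled ('top', 'side') [0.4541 0.3583 0.2996] 0.241
cooled ('top',) [0.452  0.3569 0.273 ] 0.065
cooled ('side',) [0.4558 0.3629 0.3068] 0.07
ready ('top', 'side') [ 0.5811 -0.1245  0.0413] 0.166
ready ('top',) [ 0.5796 -0.1252  0.0258] 0.083
ready ('side',) [ 0.582  -0.1236  0.0527] 0.059
tray [[ 0.5268 -0.3039  0.032 ]
 [ 0.5277 -0.4183  0.032 ]
 [ 0.399  -0.4178  0.032 ]
 [ 0.3981 -0.3048  0.032 ]] [ 0.4629 -0.3612  0.032 ] d [0.1286574  0.11437693 0.12869936 0.11305307]
bar [[ 0.4859 -0.3529  0.09  ]
 [ 0.4848 -0.3645  0.09  ]
 [ 0.4357 -0.361   0.09  ]
 [ 0.4357 -0.3489  0.09  ]] [ 0.4605 -0.3568  0.09  ] d [0.05038836 0.01164262 0.04924434 0.01212289]
plate [[ 0.4947 -0.3309  0.066 ]
 [ 0.4934 -0.3841  0.066 ]
 [ 0.428  -0.3794  0.066 ]
 [ 0.4299 -0.326   0.066 ]] [ 0.4615 -0.3551  0.066 ] d [0.06497972 0.05312986 0.06551375 0.05336733]
[ 0.46563177 -0.36134935  0.066     ]
top ((479.5264587402344, 270.57220458984375), (22.10526466369629, 45.267242431640625), 1.6365771293640137)
side ((327.32598876953125, 440.6248779296875), (40.414085388183594, 76.47648620605469), 84.4006576538086)
top tub [0.3946744  0.18746206 0.0225    ]
side tub [0.39880503 0.18455009 0.0225    ]
```

View pics/zs.png

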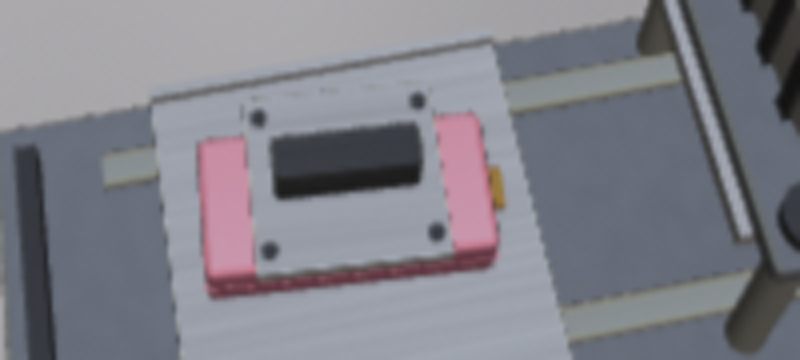

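```bash
python3 - <<'E'
from h import *
import pickle
cs,out=pickle.load(open("m0.pkl","rb"))
def hull(m):
    m=m.astype(np.uint8); n,l,st,_=cv2.connectedComponentsWithStats(m); m=(l==1+np.argmax(st[1:,4])).astype(np.uint8)
    h=cv2.convexHull(np.argwhere(m)[:,::-1].astype(np.int32)); o=np.zeros((480,640),np.uint8); cv2.fillConvexPoly(o,h,1); return o.astype(np.float32)
m=cs["side"]["frame"].astype(int); br=(m[...,0]-m[...,2]>25)&(m[...,0]<170)&(m[...,0]-m[...,1]>10)
o=np.zeros_like(br); o[270:345,320:432]=br[270:345,320:432]
sb=hull(o); print(sb.sum())
S=dict(block=(.16,.13,0,.022,.45,.365,0.03),board=(.17,.13,0,.015,.59,-.14,-.1))
for t,s in S.items():
    vt=(cs["top"],hull(out[t,"top"]["pixels"])); vs=(cs["side"],sb if t=="board" else hull(out[t,"side"]["pixels"]))
    for v in([vt,vs],[vt],[vs]):
        p,f=fit(v,*s[:4],s[4:]); print(t,p.round(4),round(f,3))
# tray side view corners visible: front-left etc
c=cs["side"]
for px in [(152,100),(495,40)]:
    print("tray side corner",back(c,np.array(px)/4+[240,390]-.5,.033).round(4))
for px in [(272,140),(415,123),(421,176),(275,197)]:
    print("bar side",back(c,np.array(px)/4+[240,390]-.5,.09).round(4))
# shot: end corners, top face z .058
ct=cs["top"]
for px in [(170,318),(250,321),(243,496),(163,489)]: print("shot top",back(ct,np.array(px)/4+[430,170]-.5,.058).round(4))
for px in [(200,142),(478,113),(497,248),(210,282)]: print("shot side",back(c,np.array(px)/4+[240,390]-.5,.058).round(4))
E
```

```text
6021.0
block [0.4522 0.3654 0.036 ] 0.096
block [0.4511 0.3635 0.0375] 0.028
block [0.4535 0.3677 0.0364] 0.032
board [ 0.595  -0.134  -0.0961] 0.074
board [ 0.5932 -0.134  -0.1042] 0.027
board [ 0.5964 -0.1329 -0.1055] 0.031
tray side corner [ 0.4001 -0.3076  0.033 ]
tray side corner [ 0.5302 -0.307   0.033 ]
bar side [ 0.4389 -0.3502  0.09  ]
bar side [ 0.487  -0.3528  0.09  ]
bar side [ 0.4854 -0.37    0.09  ]
bar side [ 0.437  -0.3685  0.09  ]
shot top [ 0.5113 -0.3394  0.058 ]
shot top [ 0.5095 -0.3849  0.058 ]
shot top [ 0.4103 -0.3773  0.058 ]
shot top [ 0.4143 -0.3322  0.058 ]
shot side [ 0.4154 -0.335   0.058 ]
shot side [ 0.5136 -0.3416  0.058 ]
shot side [ 0.5094 -0.3867  0.058 ]
shot side [ 0.4127 -0.381   0.058 ]
```

```bash
cat > g.py <<'E'
import sys,numpy as np
from rig import sense
from scipy.spatial.transform import Rotation as R
s=sense(); r=R.from_quat(s["tcp_rot"]); M=r.as_matrix()
yaw=np.arctan2(M[1,0],M[0,0])
print("t",round(s["clock"],2),"pos",s["eef_pos"].round(4),"yawx",round(yaw,3),"tilt",round(np.arccos(-M[2,2]),4),"q",s["joints"].round(2),"F",s["ft_force"].round(1),"open",round(s["opening"],4))
a=[float(v) for v in sys.argv[1:]]
if len(a)>=3:
    d=M.T@(np.array(a[:3])-s["eef_pos"]); 
    roll=0
    if len(a)>3: roll=-((a[3]-yaw+np.pi)%(2*np.pi)-np.pi)
    print("dx dy dz",d.round(4),"roll",round(roll,3),"dist",round(np.linalg.norm(d),3),"rows",np.ceil(max(np.linalg.norm(d)/.0417,abs(roll)/.125)))
E
python3 g.py .461 -.359 .2 3.07
```

```text
t 1.15 pos [0.2278 0.473  0.1983] yawx 2.693 tilt 0.0 q [ 1.12  0.26 -0.14  1.17  0.    1.57] F [-0.2  0.   0. ] open 0.0853
dx dy dz [-0.5711 -0.6484 -0.0017] roll -0.377 dist 0.864 rows 21.0
```

Emit:
play_rows(
  motion=[
    {"dz": -0.03,"roll": -0.1},
    {"dz": -0.03,"roll": -0.1},
  ],
  newtons=60,
)

```text
$.motion[0]: bad value
```

```bash
python3 g.py .461 -.359 .2 3.07
```

```text
t 1.15 pos [0.2278 0.473  0.1983] yawx 2.693 tilt 0.0 q [ 1.12  0.26 -0.14  1.17  0.    1.57] F [-0.2  0.   0. ] open 0.0853
dx dy dz [-0.5711 -0.6484 -0.0017] roll -0.377 dist 0.864 rows 21.0
```

Emit:
play_rows(
  motion=[
    {"dx": 0,"dy": 0,"dz": -0.03,"roll": -0.1},
    {"dx": 0,"dy": 0,"dz": -0.03,"roll": -0.1},
  ],
  newtons=60,
)

```text
clock: 1.32
eef_pos: [0.2286, 0.4747, 0.2319]
tcp_rot: [0.172, 0.985, 0.003, 0.001]
ft_force: [0.0, 1.2, 0.5]
opening: 0.0851
```

```bash
python3 g.py .461 -.359 .2 3.07
```

```text
t 1.32 pos [0.2286 0.4747 0.2319] yawx 2.795 tilt 0.0054 q [ 1.12  0.25 -0.07  1.25 -0.    1.47] F [0.  1.2 0.5] open 0.0851
dx dy dz [-0.5016 -0.7054  0.0284] roll -0.275 dist 0.866 rows 21.0
```

Emit:
play_rows(
  motion=[
    {"dx": -0.19,"dy": -0.27,"dz": 0.01,"roll": -0.1},
    {"dx": -0.19,"dy": -0.27,"dz": 0.01,"roll": -0.1},
    {"dx": -0.19,"dy": -0.27,"dz": 0.01,"roll": -0.1},
    {"dx": -0.19,"dy": -0.27,"dz": 0.01,"roll": -0.1},
    {"dx": -0.19,"dy": -0.27,"dz": 0.01,"roll": -0.1},
    {"dx": -0.19,"dy": -0.27,"dz": 0.01,"roll": -0.1},
    {"dx": -0.19,"dy": -0.27,"dz": 0.01,"roll": -0.1},
    {"dx": -0.19,"dy": -0.27,"dz": 0.01,"roll": -0.1},
  ],
)

```text
clock: 1.98
eef_pos: [0.3159, 0.1543, 0.2208]
tcp_rot: [0.123, 0.992, 0.003, 0.002]
ft_force: [0.5, -0.3, -0.6]
opening: 0.0851
```

```bash
python3 g.py .461 -.359 .2 3.07
```

```text
t 1.98 pos [0.3159 0.1543 0.2208] yawx 2.895 tilt 0.0065 q [ 0.45 -0.06 -0.44  1.18  0.    0.7 ] F [ 0.5 -0.3 -0.6] open 0.0851
dx dy dz [-0.2661 -0.4623  0.0188] roll -0.175 dist 0.534 rows 13.0
```

Emit:
play_rows(
  motion=[
    {"dx": -0.165,"dy": -0.288,"dz": 0.01,"roll": -0.1},
    {"dx": -0.165,"dy": -0.288,"dz": 0.01,"roll": -0.1},
    {"dx": -0.165,"dy": -0.288,"dz": 0.01,"roll": -0.1},
    {"dx": -0.165,"dy": -0.288,"dz": 0.01,"roll": -0.1},
    {"dx": -0.165,"dy": -0.288,"dz": 0.01,"roll": -0.1},
    {"dx": -0.165,"dy": -0.288,"dz": 0.01,"roll": -0.1},
    {"dx": -0.165,"dy": -0.288,"dz": 0.01,"roll": -0.1},
    {"dx": -0.165,"dy": -0.288,"dz": 0.01,"roll": -0.1},
  ],
  claw=-0.2,
)

```text
clock: 2.65
eef_pos: [0.404, -0.1607, 0.2101]
tcp_rot: [0.074, 0.997, 0.003, 0.003]
ft_force: [0.9, -0.2, 0.8]
opening: 0.0512
```

```bash
python3 g.py .461 -.359 .16 3.07
```

```text
t 2.65 pos [ 0.404  -0.1607  0.2101] yawx 2.993 tilt 0.0074 q [-0.38  0.1  -0.31  1.16  0.01 -0.24] F [ 0.9 -0.2  0.8] open 0.0512
dx dy dz [-0.0855 -0.1879  0.0494] roll -0.077 dist 0.212 rows 6.0
```

Emit:
play_rows(
  motion=[
    {"dx": -0.085,"dy": -0.188,"dz": 0.05,"roll": -0.077},
    {"dx": -0.085,"dy": -0.188,"dz": 0.05,"roll": -0.077},
    {"dx": -0.085,"dy": -0.188,"dz": 0.05,"roll": -0.077},
    {"dx": -0.085,"dy": -0.188,"dz": 0.05,"roll": -0.077},
    {"dx": -0.085,"dy": -0.188,"dz": 0.05,"roll": -0.077},
    {"dx": -0.085,"dy": -0.188,"dz": 0.05,"roll": -0.077},
    {"dx": -0.085,"dy": -0.188,"dz": 0.05,"roll": -0.077},
    {"dx": -0.085,"dy": -0.188,"dz": 0.05,"roll": -0.077},
  ],
)

```text
clock: 3.32
eef_pos: [0.4601, -0.3586, 0.159]
tcp_rot: [0.036, 0.999, 0.003, 0.002]
ft_force: [0.4, 1.3, -0.4]
opening: 0.0516
```

```bash
python3 g.py .461 -.359 .072 3.07; python3 - <<'E'
from h import *
c=camera("wrist"); cv2.imwrite("pics/w1.png",c["frame"][:,:,::-1]); print(c["rvec"],c["tvec"])
E
```

```text
t 3.32 pos [ 0.4601 -0.3586  0.159 ] yawx 3.069 tilt 0.0077 q [-0.67  0.38 -0.07  1.12  0.01 -0.59] F [ 0.4  1.3 -0.4] open 0.0516
dx dy dz [-0.0006 -0.0009  0.087 ] roll -0.001 dist 0.087 rows 3.0
[-2.13101508 -1.97872607 -0.31024676] [ 0.32323764 -0.49113466  0.19971047]
```

View pics/w1.png

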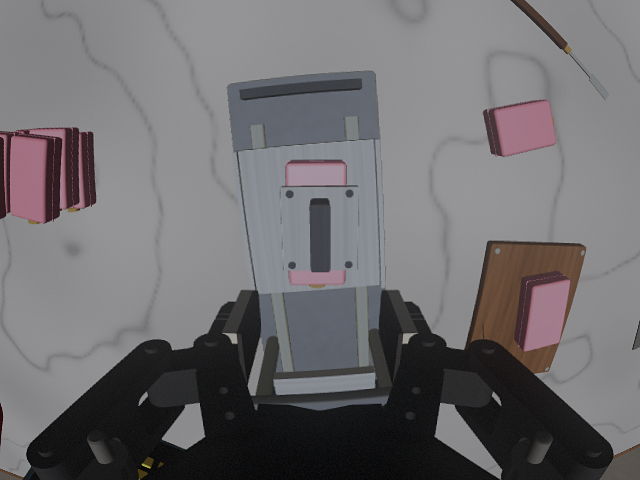

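```bash
cat >> h.py <<'E'
def fback(c,px,z):
    f=240/np.tan(np.radians(c["vertical_fov"])/2)
    v=np.array([px[0]-c["cx"],px[1]-c["cy"]]); r=np.linalg.norm(v); th=r/f
    d=np.array([*(v/r*np.sin(th)),np.cos(th)]) if r>0 else np.array([0,0,1.])
    Rm=cv2.Rodrigues(c["rvec"])[0]; C=-Rm.T@c["tvec"]; d=Rm.T@d
    return C+d*(z-C[2])/d[2]
E
python3 - <<'E'
from h import *
c=camera("wrist")
for px in [(310,199),(330,199),(330,271),(310,271)]: print("bar",fback(c,px,.09).round(4))
for px in [(286,163),(346,163),(345,284),(289,284)]: print("shot",fback(c,px,.058).round(4))
for px in [(236,150),(377,138),(382,287),(250,292)]: print("tray",fback(c,px,.031).round(4))
for px in [(489,241),(585,244)]: print("board",fback(c,px,.015).round(4))
E
```

```text
bar [ 0.4339 -0.3622  0.09  ]
bar [ 0.4349 -0.3488  0.09  ]
bar [ 0.4871 -0.3521  0.09  ]
bar [ 0.4861 -0.3664  0.09  ]
shot [ 0.4115 -0.3791  0.058 ]
shot [ 0.4148 -0.3343  0.058 ]
shot [ 0.5131 -0.3403  0.058 ]
shot [ 0.5097 -0.3861  0.058 ]
tray [ 0.3994 -0.4221  0.031 ]
tray [ 0.3985 -0.3057  0.031 ]
tray [ 0.5316 -0.3052  0.031 ]
tray [ 0.5277 -0.4261  0.031 ]
board [ 0.501  -0.1936  0.015 ]
board [ 0.5146 -0.0649  0.015 ]
```

Emit:
play_rows(
  motion=[
    {"dx": -0.001,"dy": 0,"dz": 0.03,"roll": 0},
    {"dx": -0.001,"dy": 0,"dz": 0.06,"roll": 0},
    {"dx": -0.001,"dy": 0,"dz": 0.078,"roll": 0},
    {"dx": -0.001,"dy": 0,"dz": 0.086,"roll": 0},
    {"dx": -0.001,"dy": 0,"dz": 0.086,"roll": 0},
    {"dx": -0.001,"dy": 0,"dz": 0.086,"roll": 0},
  ],
)

```text
clock: 3.92
eef_pos: [0.4621, -0.3566, 0.0751]
tcp_rot: [0.035, 0.999, 0.002, 0.003]
ft_force: [0.3, -0.6, 1.0]
opening: 0.051
```

Emit:
play_rows(
  motion=[
    {"dx": 0,"dy": 0,"dz": 0,"roll": 0},
    {"dx": 0,"dy": 0,"dz": 0,"roll": 0},
    {"dx": 0,"dy": 0,"dz": 0,"roll": 0},
    {"dx": 0,"dy": 0,"dz": 0,"roll": 0},
    {"dx": 0,"dy": 0,"dz": 0,"roll": 0},
    {"dx": 0,"dy": 0,"dz": 0,"roll": 0},
  ],
  claw=1,
)

```text
clock: 4.42
eef_pos: [0.4622, -0.3568, 0.0753]
tcp_rot: [0.035, 0.999, 0.002, 0.003]
ft_force: [0.4, 0.3, -1.6]
opening: -0.0001
```

```bash
python3 g.py .591 .157 .2 3.24
```

```text
t 4.42 pos [ 0.4622 -0.3568  0.0753] yawx 3.072 tilt 0.0081 q [-0.66  0.43 -0.21  0.92  0.01 -0.59] F [ 0.4  0.3 -1.6] open -0.0001
dx dy dz [-0.0934  0.5221 -0.1215] roll -0.168 dist 0.544 rows 14.0
```

```bash
python3 - <<'E'
from h import *
c=camera("wrist"); cv2.imwrite("pics/w2.png",c["frame"][:,:,::-1])
c=camera("side"); cv2.imwrite("pics/s2.png",cv2.resize(c["frame"][300:480,200:520,::-1],(800,450)))
E
python3 g.py
```

```text
t 4.52 pos [ 0.462  -0.3567  0.0751] yawx 3.072 tilt 0.0079 q [-0.66  0.43 -0.21  0.92  0.01 -0.59] F [ 0.2  0.2 -0.1] open -0.0001
```

View pics/w2.png

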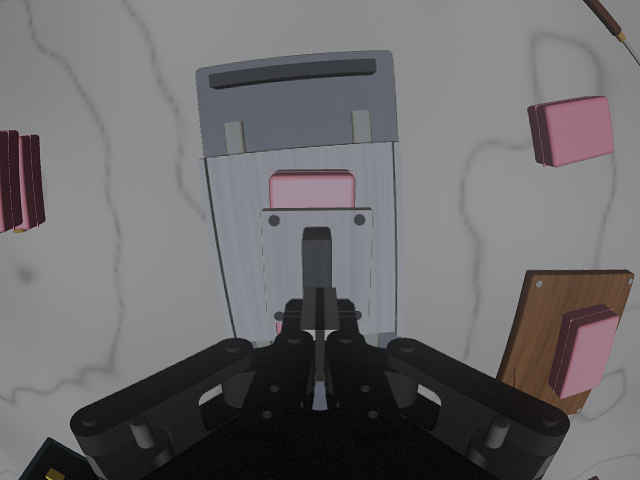

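View pics/s2.png

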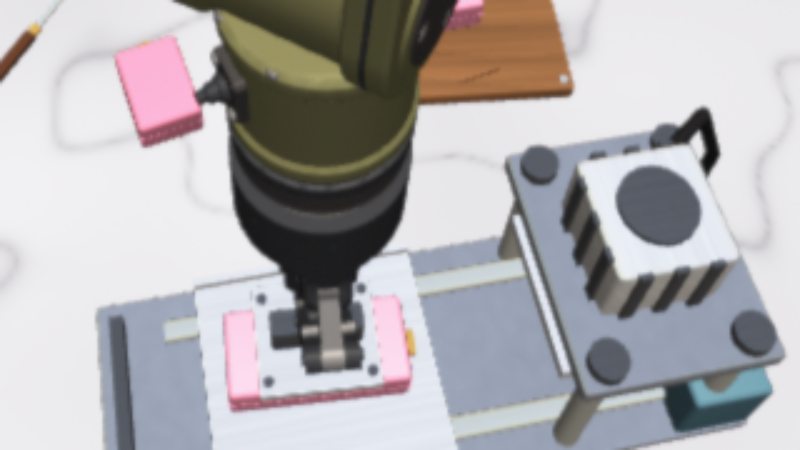

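```bash
python3 - <<'E'
from h import *
s=sense()
c=camera("side"); print(proj(c,s["eef_pos"]))
im=c["frame"][:,:,::-1].copy()
z=cv2.resize(im[400:470,290:370],None,fx=8,fy=8,interpolation=cv2.INTER_CUBIC)
P=s["eef_pos"]
for i,dz in enumerate((0,.019,.04)):
    q=(proj(c,P+[0,0,dz])[0]-[290,400]+.5)*8; cv2.circle(z,tuple(int(v) for v in q),4,[(0,0,255),(0,255,0),(255,0,0)][i],-1)
cv2.imwrite("pics/s3.png",z)
E
```

```text
[[325.28344398 430.46264766]]
```

View pics/s3.png

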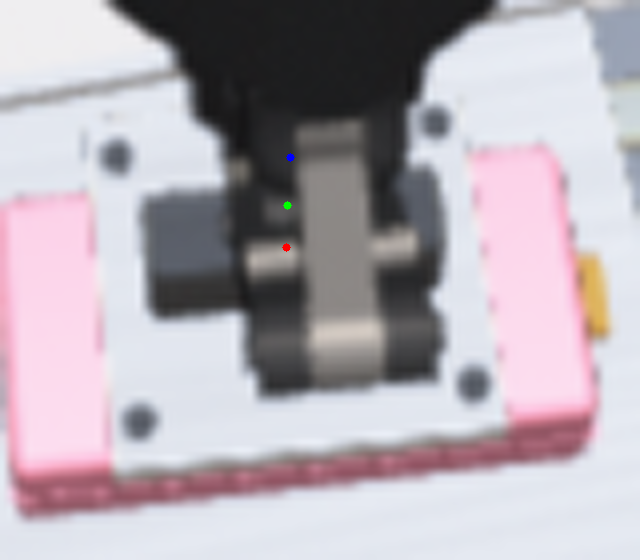

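```bash
cat >> h.py <<'E'
def fproj(c,P):
    f=240/np.tan(np.radians(c["vertical_fov"])/2)
    p=cv2.Rodrigues(c["rvec"])[0]@np.asarray(P)+c["tvec"]; r=np.hypot(p[0],p[1]); th=np.arctan2(r,p[2])
    return np.array([c["cx"],c["cy"]])+f*th*p[:2]/r
E
python3 - <<'E'
from h import *
s=sense(); c=camera("wrist"); Rm=cv2.Rodrigues(c["rvec"])[0]; C=-Rm.T@c["tvec"]
print("cam",C.round(4),"axis",Rm[2].round(3),"tcp",s["eef_pos"])
z=cv2.resize(c["frame"][200:400,220:420,::-1],None,fx=3,fy=3,interpolation=cv2.INTER_CUBIC)
for i,dz in enumerate((0,.019,.04)):
    q=(fproj(c,s["eef_pos"]+[0,0,dz])-[220,200])*3; print(q/3+[220,200]); cv2.circle(z,tuple(int(v) for v in q),4,[(0,0,255),(0,255,0),(255,0,0)][i],-1)
cv2.imwrite("pics/w3.png",z)
E
```

```text
cam [ 0.3859 -0.3526  0.2509] axis [ 0.3   -0.015 -0.954] tcp [ 0.46206152 -0.35668063  0.07503524]
[319.8757848 275.6183657]
[320.16032098 291.7263432 ]
[320.54777775 313.63420253]
```

View pics/w3.png

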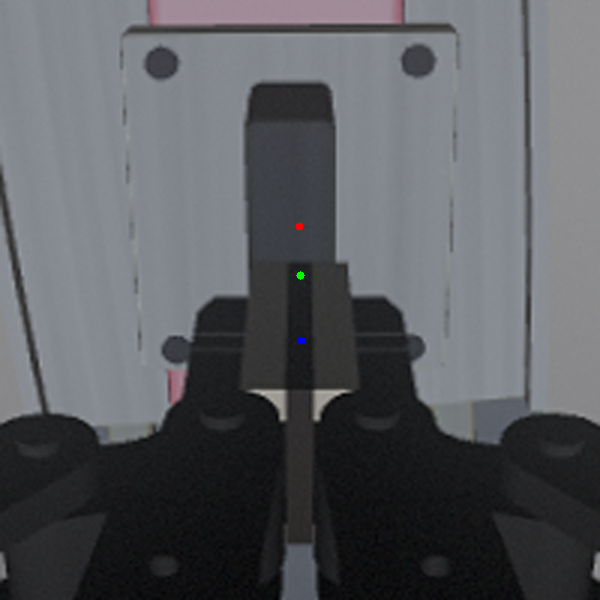

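```bash
python3 - <<'E'
from h import *
s=sense(); c=camera("side"); w=camera("wrist"); P=s["eef_pos"]
for z in (.075,.085,.095):
    print(z,((proj(c,[[P[0]-.011,P[1]-.0145,z],[P[0]+.011,P[1]-.0145,z],[P[0]-.011,P[1],z]])-[290,400]+.5)*8).round().tolist(), [((fproj(w,[P[0]-.011,P[1]+b,z])-[220,200])*3).round().tolist() for b in(-.0145,0)])
for i in np.arange(5):
    pass
E
python3 g.py
```

```text
0.075 [[237.0, 347.0], [367.0, 324.0], [222.0, 259.0]] [[210.0, 173.0], [295.0, 167.0]]
0.085 [[237.0, 326.0], [369.0, 303.0], [222.0, 237.0]] [[205.0, 195.0], [295.0, 189.0]]
0.095 [[238.0, 305.0], [371.0, 281.0], [222.0, 215.0]] [[201.0, 219.0], [296.0, 213.0]]
t 4.72 pos [ 0.4621 -0.3566  0.075 ] yawx 3.072 tilt 0.0079 q [-0.66  0.43 -0.21  0.92  0.01 -0.59] F [ 0.   0.4 -1. ] open 0.0003
```

Emit:
play_rows(
  motion=[
    {"dx": 0,"dy": 0,"dz": 0,"roll": 0},
    {"dx": 0,"dy": 0,"dz": 0,"roll": 0},
    {"dx": 0,"dy": 0,"dz": 0,"roll": 0},
    {"dx": 0,"dy": 0,"dz": 0,"roll": 0},
    {"dx": 0,"dy": 0,"dz": 0.003,"roll": 0},
    {"dx": 0,"dy": 0,"dz": 0.003,"roll": 0},
  ],
  claw=-0.2,
)

```text
clock: 5.22
eef_pos: [0.4618, -0.3564, 0.0715]
tcp_rot: [0.035, 0.999, 0.003, 0.003]
ft_force: [0.1, 0.1, -0.1]
opening: 0.0513
```

```bash
python3 - <<'E'
from h import *
c=camera("wrist"); cv2.imwrite("pics/w4.png",cv2.resize(c["frame"][180:400,180:460,::-1],None,fx=2.5,fy=2.5))
c=camera("side"); cv2.imwrite("pics/s4.png",cv2.resize(c["frame"][380:470,270:390,::-1],None,fx=6,fy=6))
E
python3 g.py
```

```text
t 5.32 pos [ 0.4618 -0.3564  0.0717] yawx 3.072 tilt 0.0078 q [-0.66  0.44 -0.22  0.92  0.01 -0.59] F [-0.2 -0.2  0.4] open 0.0513
```

View pics/w4.png

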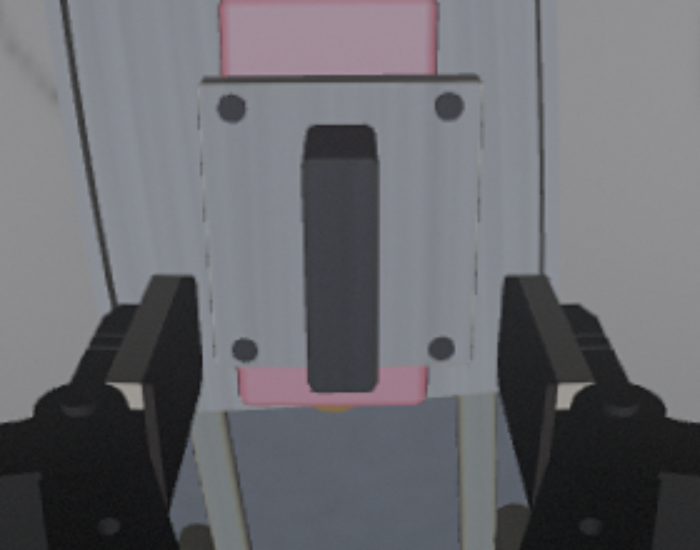

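View pics/s4.png

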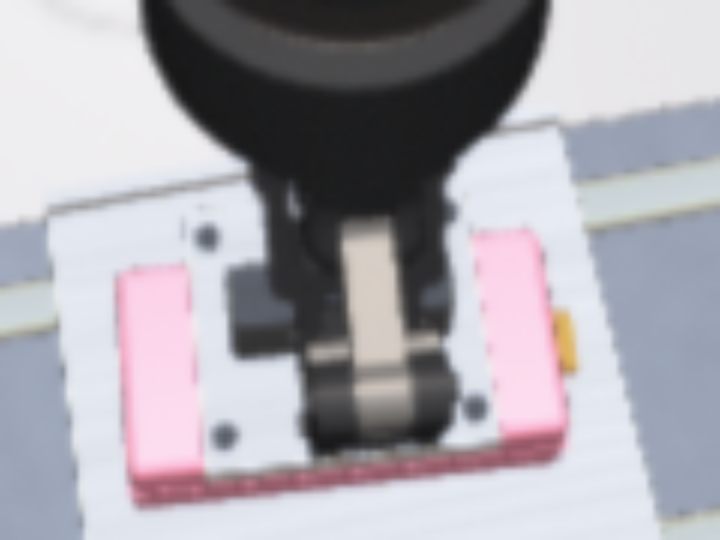

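Emit:
play_rows(
  motion=[
    {"dx": 0,"dy": 0,"dz": 0.004,"roll": 0},
    {"dx": 0,"dy": 0,"dz": 0.007,"roll": 0},
    {"dx": 0,"dy": 0,"dz": 0.01,"roll": 0},
    {"dx": 0,"dy": 0,"dz": 0.01,"roll": 0},
  ],
)

```text
clock: 5.65
eef_pos: [0.4613, -0.3559, 0.0608]
tcp_rot: [0.035, 0.999, 0.003, 0.002]
ft_force: [0.5, 0.5, -0.1]
opening: 0.0511
```

```bash
python3 - <<'E'
from h import *
c=camera("wrist"); cv2.imwrite("pics/w5.png",cv2.resize(c["frame"][180:400,180:460,::-1],None,fx=2.5,fy=2.5))
c=camera("side"); cv2.imwrite("pics/s5.png",cv2.resize(c["frame"][380:470,270:390,::-1],None,fx=6,fy=6))
E
python3 g.py
```

```text
t 5.75 pos [ 0.4617 -0.3562  0.0614] yawx 3.072 tilt 0.0077 q [-0.66  0.44 -0.23  0.89  0.01 -0.59] F [-0.6 -0.3 -0.1] open 0.0513
```

View pics/w5.png

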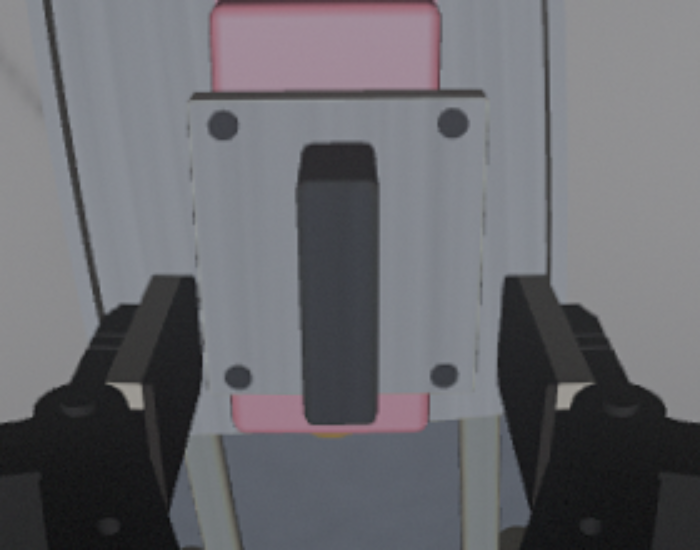

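View pics/s5.png

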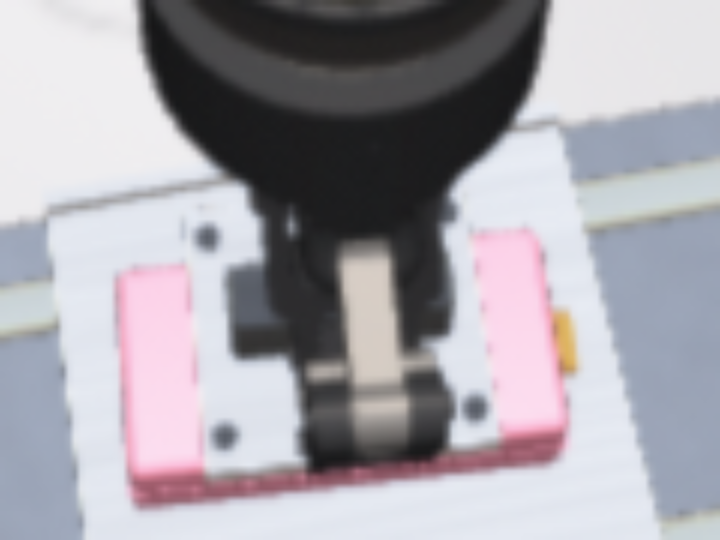

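Emit:
play_rows(
  motion=[
    {"dx": 0.001,"dy": 0,"dz": 0.003,"roll": 0},
    {"dx": 0.001,"dy": 0,"dz": 0.005,"roll": 0},
    {"dx": 0.001,"dy": 0,"dz": 0.006,"roll": 0},
    {"dx": 0.001,"dy": 0,"dz": 0.006,"roll": 0},
  ],
)

```text
clock: 6.08
eef_pos: [0.4604, -0.3559, 0.055]
tcp_rot: [0.035, 0.999, 0.003, 0.002]
ft_force: [-0.7, 0.5, -0.7]
opening: 0.0511
```

Emit:
play_rows(
  motion=[
    {"dx": 0,"dy": 0,"dz": 0,"roll": 0},
    {"dx": 0,"dy": 0,"dz": 0,"roll": 0},
    {"dx": 0,"dy": 0,"dz": 0,"roll": 0},
    {"dx": 0,"dy": 0,"dz": 0,"roll": 0},
  ],
  claw=1,
)

```text
clock: 6.42
eef_pos: [0.4606, -0.3561, 0.0552]
tcp_rot: [0.035, 0.999, 0.003, 0.002]
ft_force: [-1.2, -1.3, 0.9]
opening: 0.0104
```

```bash
python3 - <<'E'
from h import *
c=camera("wrist"); cv2.imwrite("pics/w6.png",cv2.resize(c["frame"][180:400,180:460,::-1],None,fx=2.5,fy=2.5))
E
python3 g.py
```

```text
t 6.47 pos [ 0.4606 -0.3561  0.0552] yawx 3.072 tilt 0.0075 q [-0.66  0.45 -0.24  0.88  0.01 -0.59] F [ 0.6 -0.2  0.3] open 0.0107
```

View pics/w6.png

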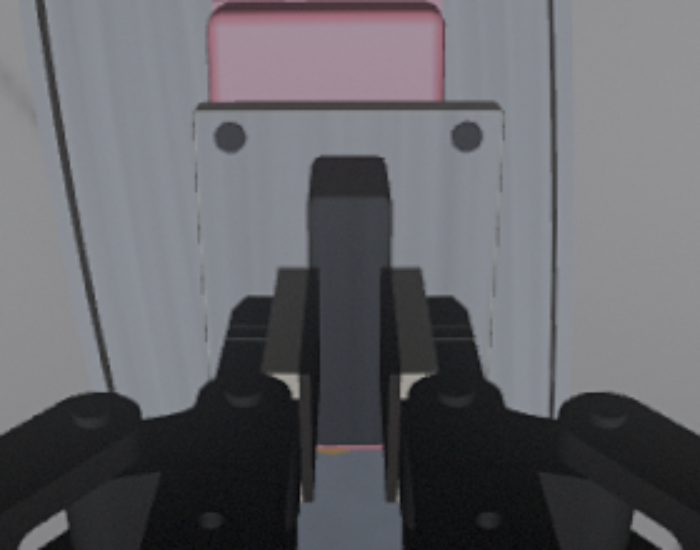

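Emit:
play_rows(
  motion=[
    {"dx": 0,"dy": 0,"dz": -0.008,"roll": 0},
    {"dx": 0,"dy": 0,"dz": -0.02,"roll": 0},
    {"dx": 0,"dy": 0,"dz": -0.04,"roll": 0},
    {"dx": 0,"dy": 0,"dz": -0.06,"roll": 0},
    {"dx": 0,"dy": 0,"dz": -0.08,"roll": 0},
    {"dx": 0,"dy": 0,"dz": -0.1,"roll": 0},
    {"dx": 0,"dy": 0,"dz": -0.12,"roll": 0},
    {"dx": 0,"dy": 0,"dz": -0.12,"roll": 0},
  ],
)

```text
clock: 7.13
eef_pos: [0.4621, -0.3584, 0.18]
tcp_rot: [0.035, 0.999, 0.001, 0.006]
ft_force: [-0.2, -1.0, -1.3]
opening: 0.0104
```

```bash
python3 - <<'E'
from h import *
c=camera("wrist"); cv2.imwrite("pics/w7.png",c["frame"][:,:,::-1])
c=camera("side"); cv2.imwrite("pics/s7.png",cv2.resize(c["frame"][300:480,230:430,::-1],None,fx=3,fy=3))
E
python3 g.py .54 .152 .18 3.24
```

```text
t 7.23 pos [ 0.4605 -0.3571  0.1761] yawx 3.072 tilt 0.008 q [-0.66  0.37 -0.04  1.16  0.01 -0.59] F [-0.   0.5 -2. ] open 0.0106
dx dy dz [-0.0438  0.5135 -0.0012] roll -0.168 dist 0.515 rows 13.0
```

View pics/w7.png

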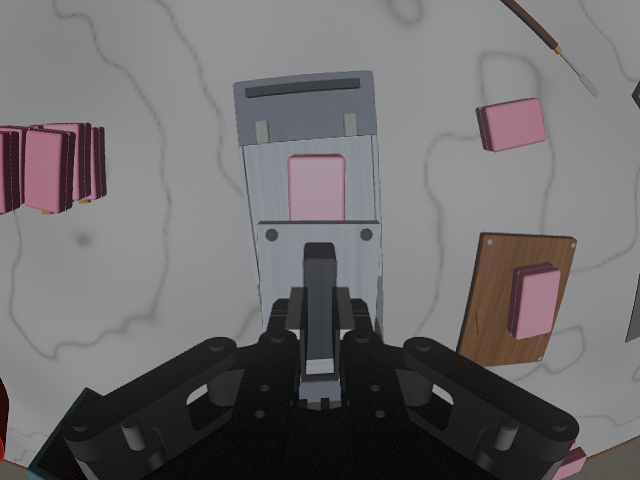

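View pics/s7.png

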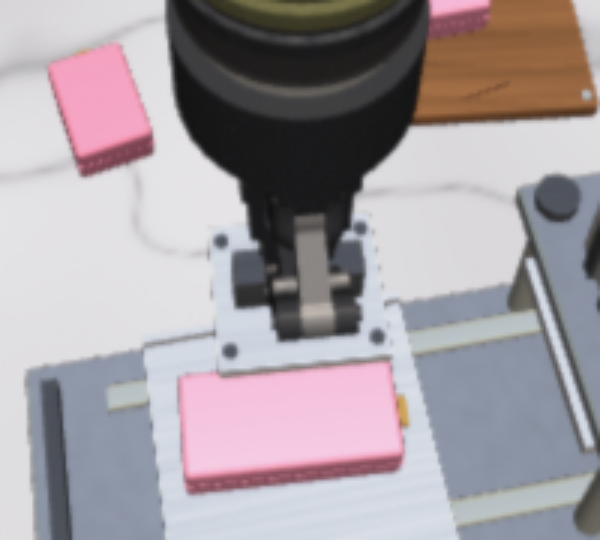

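```bash
python3 g.py .531 .151 .14 3.24
```

```text
t 7.23 pos [ 0.4605 -0.3571  0.1761] yawx 3.072 tilt 0.008 q [-0.66  0.37 -0.04  1.16  0.01 -0.59] F [-0.   0.5 -2. ] open 0.0106
dx dy dz [-0.0347  0.5116  0.0388] roll -0.168 dist 0.514 rows 13.0
```

Emit:
play_rows(
  motion=[
    {"dx": 0,"dy": 0.03,"dz": 0,"roll": -0.03},
    {"dx": -0.01,"dy": 0.07,"dz": 0,"roll": -0.06},
    {"dx": -0.01,"dy": 0.11,"dz": 0,"roll": -0.08},
    {"dx": -0.02,"dy": 0.15,"dz": 0,"roll": -0.1},
    {"dx": -0.02,"dy": 0.19,"dz": 0,"roll": -0.12},
    {"dx": -0.02,"dy": 0.23,"dz": 0,"roll": -0.14},
    {"dx": -0.03,"dy": 0.27,"dz": 0,"roll": -0.16},
    {"dx": -0.03,"dy": 0.31,"dz": 0,"roll": -0.168},
  ],
)

```text
clock: 7.9
eef_pos: [0.512, -0.048, 0.1762]
tcp_rot: [-0.049, 0.999, 0.002, 0.003]
ft_force: [1.8, 0.0, -0.6]
opening: 0.0104
```

```bash
python3 g.py .531 .151 .1 3.24
```

```text
t 7.9 pos [ 0.512  -0.048   0.1762] yawx -3.043 tilt 0.0071 q [-0.1   0.25 -0.21  1.1   0.01 -0.2 ] F [ 1.8  0.  -0.6] open 0.0104
dx dy dz [-0.0381  0.1959  0.0772] roll 0.0 dist 0.214 rows 6.0
```

Emit:
play_rows(
  motion=[
    {"dx": -0.01,"dy": 0.04,"dz": 0,"roll": 0},
    {"dx": -0.02,"dy": 0.08,"dz": 0.02,"roll": 0},
    {"dx": -0.025,"dy": 0.12,"dz": 0.04,"roll": 0},
    {"dx": -0.03,"dy": 0.155,"dz": 0.06,"roll": 0},
    {"dx": -0.038,"dy": 0.185,"dz": 0.08,"roll": 0},
    {"dx": -0.038,"dy": 0.196,"dz": 0.1,"roll": 0},
    {"dx": -0.038,"dy": 0.196,"dz": 0.12,"roll": 0},
    {"dx": -0.038,"dy": 0.196,"dz": 0.12,"roll": 0},
  ],
)

```text
clock: 8.57
eef_pos: [0.5259, 0.1513, 0.0517]
tcp_rot: [-0.051, 0.999, 0.001, -0.002]
ft_force: [-1.2, -0.7, -1.3]
opening: 0.0106
```

```bash
python3 g.py .531 .151 .003 3.24
```

```text
t 8.57 pos [0.5259 0.1513 0.0517] yawx -3.04 tilt 0.0054 q [ 0.28  0.4  -0.33  0.84  0.    0.18] F [-1.2 -0.7 -1.3] open 0.0106
dx dy dz [-0.0052 -0.0009  0.0486] roll 0.003 dist 0.049 rows 2.0
```

Emit:
play_rows(
  motion=[
    {"dx": 0,"dy": 0,"dz": 0.02,"roll": 0},
    {"dx": 0,"dy": 0,"dz": 0.034,"roll": 0},
    {"dx": 0,"dy": 0,"dz": 0.042,"roll": 0},
    {"dx": 0,"dy": 0,"dz": 0.047,"roll": 0},
    {"dx": 0,"dy": 0,"dz": 0.05,"roll": 0},
    {"dx": 0,"dy": 0,"dz": 0.05,"roll": 0},
  ],
)

```text
clock: 9.07
eef_pos: [0.5259, 0.151, 0.0018]
tcp_rot: [-0.05, 0.999, 0.001, -0.002]
ft_force: [0.5, -0.3, -1.0]
opening: 0.0105
```

Emit:
play_rows(
  motion=[
    {"dx": 0,"dy": 0,"dz": 0,"roll": 0},
    {"dx": 0,"dy": 0,"dz": 0,"roll": 0},
    {"dx": 0,"dy": 0,"dz": 0,"roll": 0},
    {"dx": 0,"dy": 0,"dz": -0.03,"roll": 0},
    {"dx": 0,"dy": 0,"dz": -0.07,"roll": 0},
    {"dx": 0,"dy": 0,"dz": -0.11,"roll": 0},
    {"dx": 0,"dy": 0,"dz": -0.14,"roll": 0},
    {"dx": 0,"dy": 0,"dz": -0.14,"roll": 0},
  ],
  claw=-0.2,
)

```text
clock: 9.73
eef_pos: [0.5317, 0.1523, 0.1496]
tcp_rot: [-0.05, 0.999, 0.003, 0.004]
ft_force: [0.6, -0.1, 0.5]
opening: 0.051
```

```bash
python3 - <<'E'
from h import *
c=camera("wrist"); cv2.imwrite("pics/w8.png",c["frame"][:,:,::-1])
E
python3 g.py .4625 -.3605 .14 3.07
```

```text
t 9.78 pos [0.5302 0.1519 0.1466] yawx -3.041 tilt 0.0064 q [ 0.28  0.33 -0.18  1.06  0.    0.18] F [ 0.3 -0.9 -0.5] open 0.0513
dx dy dz [ 0.1189 -0.503   0.004 ] roll 0.172 dist 0.517 rows 13.0
```

View pics/w8.png

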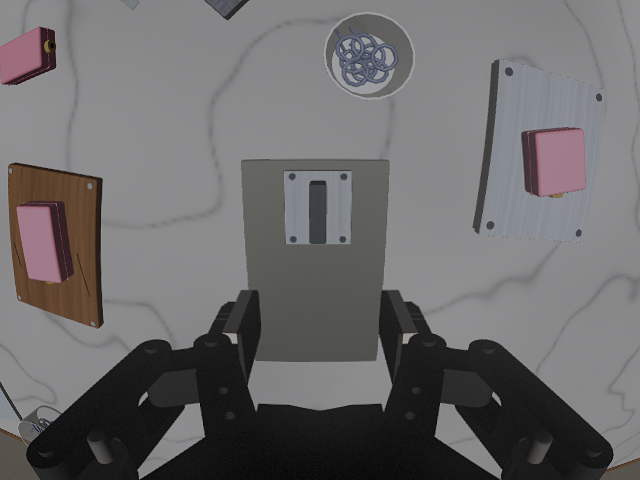

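Emit:
play_rows(
  motion=[
    {"dx": 0.01,"dy": -0.04,"dz": -0.01,"roll": 0.05},
    {"dx": 0.07,"dy": -0.31,"dz": -0.01,"roll": 0.172},
    {"dx": 0.07,"dy": -0.31,"dz": -0.01,"roll": 0.172},
    {"dx": 0.07,"dy": -0.31,"dz": -0.01,"roll": 0.172},
    {"dx": 0.07,"dy": -0.31,"dz": -0.01,"roll": 0.172},
    {"dx": 0.07,"dy": -0.31,"dz": -0.01,"roll": 0.172},
    {"dx": 0.07,"dy": -0.31,"dz": -0.01,"roll": 0.172},
    {"dx": 0.07,"dy": -0.31,"dz": -0.01,"roll": 0.172},
  ],
  claw=-0.65,
)

```text
clock: 10.45
eef_pos: [0.4901, -0.1668, 0.154]
tcp_rot: [0.037, 0.999, 0.002, 0.001]
ft_force: [0.4, 0.1, -0.3]
opening: 0.0703
```

```bash
python3 g.py .4625 -.3605 .08 3.07
```

```text
t 10.45 pos [ 0.4901 -0.1668  0.154 ] yawx 3.068 tilt 0.0048 q [-0.33  0.27 -0.24  1.06  0.   -0.26] F [ 0.4  0.1 -0.3] open 0.0703
dx dy dz [ 0.0135 -0.1955  0.0732] roll -0.002 dist 0.209 rows 6.0
```

Emit:
play_rows(
  motion=[
    {"dx": 0.013,"dy": -0.195,"dz": 0.02,"roll": 0},
    {"dx": 0.013,"dy": -0.195,"dz": 0.02,"roll": 0},
    {"dx": 0.013,"dy": -0.195,"dz": 0.02,"roll": 0},
    {"dx": 0.013,"dy": -0.195,"dz": 0.02,"roll": 0},
    {"dx": 0.013,"dy": -0.195,"dz": 0.02,"roll": 0},
    {"dx": 0.013,"dy": -0.195,"dz": 0.06,"roll": 0},
    {"dx": 0.013,"dy": -0.195,"dz": 0.073,"roll": 0},
    {"dx": 0.013,"dy": -0.195,"dz": 0.073,"roll": 0},
  ],
)

```text
clock: 11.12
eef_pos: [0.4591, -0.3581, 0.0752]
tcp_rot: [0.038, 0.999, 0.005, -0.002]
ft_force: [-0.8, -0.3, -0.1]
opening: 0.0706
```

```bash
python3 - <<'E'
from h import *
c=camera("wrist"); cv2.imwrite("pics/w9.png",c["frame"][:,:,::-1])
E
python3 g.py .4625 -.3605 .014 3.07
```

```text
t 11.17 pos [ 0.4605 -0.3586  0.0774] yawx 3.067 tilt 0.008 q [-0.66  0.44 -0.2   0.94  0.   -0.59] F [ 0.1  0.6 -0.3] open 0.0707
dx dy dz [-0.0023 -0.0022  0.0634] roll -0.003 dist 0.063 rows 2.0
```

View pics/w9.png

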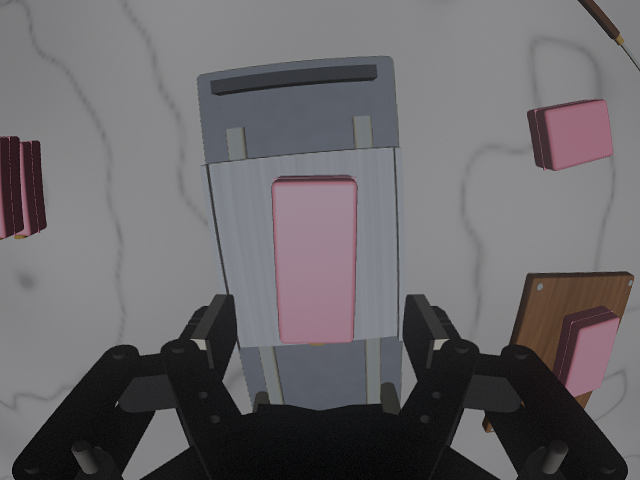

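Emit:
play_rows(
  motion=[
    {"dx": -0.002,"dy": -0.001,"dz": 0.02,"roll": 0},
    {"dx": -0.002,"dy": -0.001,"dz": 0.035,"roll": 0},
    {"dx": -0.002,"dy": -0.001,"dz": 0.045,"roll": 0},
    {"dx": -0.002,"dy": -0.001,"dz": 0.052,"roll": 0},
    {"dx": -0.002,"dy": -0.001,"dz": 0.057,"roll": 0},
    {"dx": -0.002,"dy": -0.001,"dz": 0.057,"roll": 0},
  ],
)

```text
clock: 11.67
eef_pos: [0.4623, -0.359, 0.0201]
tcp_rot: [0.037, 0.999, 0.004, -0.001]
ft_force: [-0.5, -0.2, 0.3]
opening: 0.0703
```

```bash
python3 - <<'E'
from h import *
c=camera("wrist"); cv2.imwrite("pics/w10.png",cv2.resize(c["frame"][180:400,180:460,::-1],None,fx=2.5,fy=2.5))
c=camera("side"); cv2.imwrite("pics/s10.png",cv2.resize(c["frame"][380:480,270:390,::-1],None,fx=6,fy=6))
E
python3 g.py .4625 -.3605 .014 3.07
```

```text
t 11.77 pos [ 0.4628 -0.3595  0.021 ] yawx 3.068 tilt 0.0071 q [-0.66  0.49 -0.27  0.81  0.   -0.59] F [0.6 0.1 0.1] open 0.0704
dx dy dz [ 0.0002 -0.0011  0.007 ] roll -0.002 dist 0.007 rows 1.0
```

View pics/w10.png

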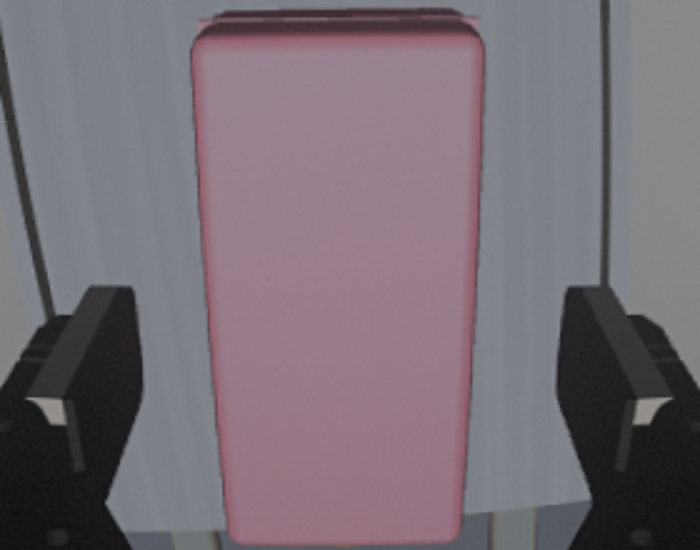

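View pics/s10.png

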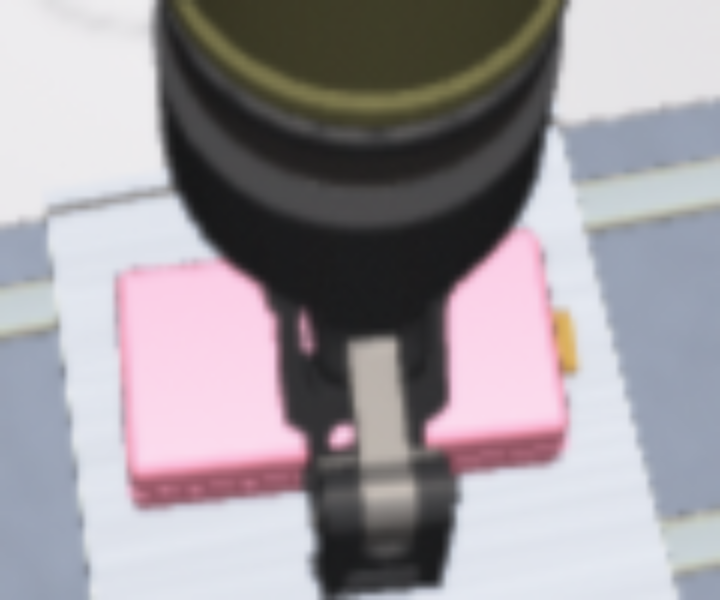

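Emit:
play_rows(
  motion=[
    {"dx": 0,"dy": -0.001,"dz": 0.004,"roll": 0},
    {"dx": 0,"dy": -0.001,"dz": 0.008,"roll": 0},
    {"dx": 0,"dy": -0.001,"dz": 0.008,"roll": 0},
  ],
)

```text
clock: 12.02
eef_pos: [0.4626, -0.3604, 0.0127]
tcp_rot: [0.037, 0.999, 0.004, -0.001]
ft_force: [-0.8, -0.0, -1.1]
opening: 0.0708
```

Emit:
play_rows(
  motion=[
    {"dx": 0,"dy": 0,"dz": 0,"roll": 0},
    {"dx": 0,"dy": 0,"dz": 0,"roll": 0},
    {"dx": 0,"dy": 0,"dz": 0,"roll": 0},
    {"dx": 0,"dy": 0,"dz": 0,"roll": 0},
  ],
  claw=1,
  newtons=50,
)

```text
clock: 12.35
eef_pos: [0.4629, -0.3606, 0.013]
tcp_rot: [0.037, 0.999, 0.003, -0.001]
ft_force: [-0.3, 0.1, 1.8]
opening: 0.0446
```

```bash
python3 g.py .64 .163 .15 3.24
```

```text
t 12.35 pos [ 0.4629 -0.3606  0.013 ] yawx 3.067 tilt 0.0068 q [-0.66  0.5  -0.28  0.8   0.   -0.59] F [-0.3  0.1  1.8] open 0.0446
dx dy dz [-0.1376  0.5362 -0.1335] roll -0.173 dist 0.57 rows 14.0
```

Emit:
play_rows(
  motion=[
    {"dx": 0,"dy": 0,"dz": -0.006,"roll": 0},
    {"dx": 0,"dy": 0,"dz": -0.02,"roll": 0},
    {"dx": 0,"dy": 0,"dz": -0.045,"roll": 0},
    {"dx": 0,"dy": 0,"dz": -0.075,"roll": 0},
    {"dx": 0,"dy": 0,"dz": -0.105,"roll": 0},
    {"dx": 0,"dy": 0.01,"dz": -0.13,"roll": 0},
    {"dx": -0.01,"dy": 0.03,"dz": -0.135,"roll": 0},
    {"dx": -0.01,"dy": 0.06,"dz": -0.135,"roll": -0.02},
  ],
)

```text
clock: 13.02
eef_pos: [0.4808, -0.3052, 0.1516]
tcp_rot: [0.028, 1.0, 0.001, 0.003]
ft_force: [1.3, -1.0, -1.8]
opening: 0.0445
```

```bash
python3 - <<'E'
from h import *
c=camera("wrist"); cv2.imwrite("pics/w11.png",c["frame"][:,:,::-1])
E
python3 g.py .641 .163 .15 3.24
```

```text
t 13.07 pos [ 0.4785 -0.2971  0.1502] yawx 3.091 tilt 0.0111 q [-0.56  0.35 -0.13  1.09  0.01 -0.51] F [-1.2  6.5 -2.3] open 0.0445
dx dy dz [-0.1391  0.4677  0.0055] roll -0.149 dist 0.488 rows 12.0
```

View pics/w11.png

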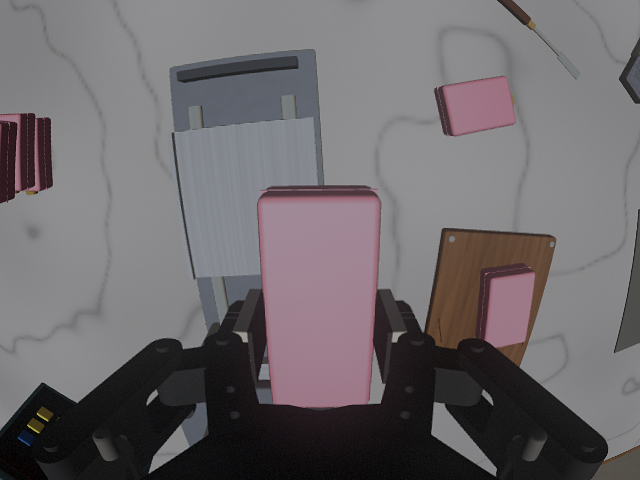

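Shot mould is held cleanly (centre column ~320). On to the far half of the mat.

Emit:
play_rows(
  motion=[
    {"dx": -0.01,"dy": 0.03,"dz": 0,"roll": -0.02},
    {"dx": -0.02,"dy": 0.07,"dz": 0,"roll": -0.04},
    {"dx": -0.03,"dy": 0.11,"dz": 0,"roll": -0.06},
    {"dx": -0.04,"dy": 0.15,"dz": 0,"roll": -0.08},
    {"dx": -0.05,"dy": 0.19,"dz": 0,"roll": -0.1},
    {"dx": -0.065,"dy": 0.225,"dz": 0,"roll": -0.12},
    {"dx": -0.075,"dy": 0.26,"dz": 0,"roll": -0.14},
    {"dx": -0.09,"dy": 0.295,"dz": 0,"roll": -0.149},
  ],
)

```text
clock: 13.73
eef_pos: [0.5823, -0.0052, 0.1535]
tcp_rot: [-0.05, 0.999, 0.005, 0.0]
ft_force: [1.1, -0.3, -1.9]
opening: 0.0445
```

```bash
python3 g.py .642 .163 .05 3.24
```

```text
t 13.73 pos [ 0.5823 -0.0052  0.1535] yawx -3.042 tilt 0.0108 q [-0.02  0.38 -0.08  1.11  0.01 -0.12] F [ 1.1 -0.3 -1.9] open 0.0445
dx dy dz [-0.076   0.1603  0.1053] roll 0.001 dist 0.206 rows 5.0
```

Emit:
play_rows(
  motion=[
    {"dx": -0.02,"dy": 0.035,"dz": 0,"roll": 0},
    {"dx": -0.035,"dy": 0.07,"dz": 0,"roll": 0},
    {"dx": -0.055,"dy": 0.105,"dz": 0.01,"roll": 0},
    {"dx": -0.07,"dy": 0.135,"dz": 0.03,"roll": 0},
    {"dx": -0.076,"dy": 0.155,"dz": 0.06,"roll": 0},
    {"dx": -0.076,"dy": 0.16,"dz": 0.085,"roll": 0},
    {"dx": -0.076,"dy": 0.16,"dz": 0.1,"roll": 0},
    {"dx": -0.076,"dy": 0.16,"dz": 0.105,"roll": 0},
  ],
)

```text
clock: 14.4
eef_pos: [0.6386, 0.1629, 0.0462]
tcp_rot: [-0.051, 0.999, 0.005, -0.004]
ft_force: [-0.3, -0.8, -1.4]
opening: 0.0443
```

```bash
python3 g.py .642 .163 -.012 3.24
```

```text
t 14.4 pos [0.6386 0.1629 0.0462] yawx -3.04 tilt 0.0116 q [ 0.24  0.58 -0.03  0.96  0.01  0.14] F [-0.3 -0.8 -1.4] open 0.0443
dx dy dz [-0.0038 -0.0008  0.0582] roll 0.003 dist 0.058 rows 2.0
```

Emit:
play_rows(
  motion=[
    {"dx": -0.003,"dy": 0,"dz": 0.02,"roll": 0},
    {"dx": -0.003,"dy": 0,"dz": 0.035,"roll": 0},
    {"dx": -0.003,"dy": 0,"dz": 0.045,"roll": 0},
    {"dx": -0.003,"dy": 0,"dz": 0.052,"roll": 0},
    {"dx": -0.003,"dy": 0,"dz": 0.056,"roll": 0},
    {"dx": -0.003,"dy": 0,"dz": 0.058,"roll": 0},
    {"dx": -0.003,"dy": 0,"dz": 0.058,"roll": 0},
  ],
)

```text
clock: 14.98
eef_pos: [0.6415, 0.1636, -0.0113]
tcp_rot: [-0.051, 0.999, 0.005, -0.003]
ft_force: [0.1, 0.0, -0.8]
opening: 0.0445
```

Emit:
play_rows(
  motion=[
    {"dx": 0,"dy": 0,"dz": 0,"roll": 0},
    {"dx": 0,"dy": 0,"dz": 0,"roll": 0},
    {"dx": 0,"dy": 0,"dz": 0,"roll": 0},
    {"dx": 0,"dy": 0,"dz": -0.03,"roll": 0},
    {"dx": 0,"dy": 0,"dz": -0.07,"roll": 0},
    {"dx": 0,"dy": 0,"dz": -0.11,"roll": 0},
    {"dx": 0,"dy": 0,"dz": -0.15,"roll": 0},
    {"dx": 0,"dy": 0,"dz": -0.15,"roll": 0},
  ],
  claw=-0.65,
)

```text
clock: 15.65
eef_pos: [0.6483, 0.1637, 0.1492]
tcp_rot: [-0.051, 0.999, 0.006, 0.005]
ft_force: [1.1, 0.5, 0.6]
opening: 0.0703
```

```bash
python3 - <<'E'
from h import *
c=camera("wrist"); cv2.imwrite("pics/w12.png",c["frame"][:,:,::-1])
E
python3 g.py .581 -.1245 .14 3.18
```

```text
t 15.7 pos [0.6469 0.1633 0.1455] yawx -3.04 tilt 0.0133 q [0.24 0.52 0.13 1.17 0.01 0.14] F [ 0.3 -0.2 -0.2] open 0.0703
dx dy dz [ 0.0947 -0.2798  0.0016] roll 0.063 dist 0.295 rows 8.0
```

View pics/w12.png

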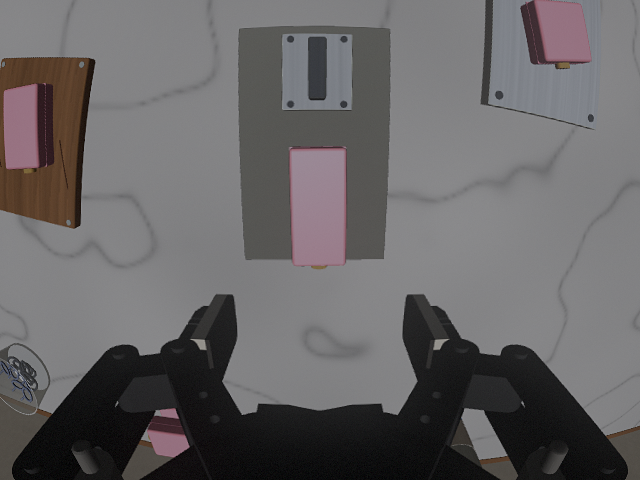

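Emit:
play_rows(
  motion=[
    {"dx": 0.012,"dy": -0.035,"dz": 0,"roll": 0.01},
    {"dx": 0.095,"dy": -0.28,"dz": 0,"roll": 0.063},
    {"dx": 0.095,"dy": -0.28,"dz": 0,"roll": 0.063},
    {"dx": 0.095,"dy": -0.28,"dz": 0,"roll": 0.063},
    {"dx": 0.095,"dy": -0.28,"dz": 0,"roll": 0.063},
    {"dx": 0.095,"dy": -0.28,"dz": 0,"roll": 0.063},
    {"dx": 0.095,"dy": -0.28,"dz": 0,"roll": 0.063},
    {"dx": 0.095,"dy": -0.28,"dz": 0,"roll": 0.063},
  ],
)

```text
clock: 16.37
eef_pos: [0.5783, -0.1304, 0.1409]
tcp_rot: [-0.016, 1.0, 0.005, 0.002]
ft_force: [0.7, 0.9, -0.7]
opening: 0.0703
```

Emit:
play_rows(
  motion=[
    {"dx": 0,"dy": 0,"dz": 0.02,"roll": 0},
    {"dx": 0,"dy": 0,"dz": 0.04,"roll": 0},
    {"dx": 0,"dy": 0,"dz": 0.04,"roll": 0},
  ],
)

```text
clock: 16.62
eef_pos: [0.5748, -0.1297, 0.0967]
tcp_rot: [-0.015, 1.0, 0.006, -0.002]
ft_force: [-0.6, 0.2, -1.4]
opening: 0.0704
```

```bash
python3 - <<'E'
from h import *
c=camera("wrist"); cv2.imwrite("pics/w13.png",c["frame"][:,:,::-1])
import pickle; pickle.dump(c,open("w13.pkl","wb"))
E
python3 g.py .581 -.1245 0 3.18
```

```text
t 16.67 pos [ 0.5758 -0.1294  0.0984] yawx -3.11 tilt 0.0112 q [-0.23  0.43 -0.15  0.99  0.01 -0.26] F [ 0.   0.5 -0.2] open 0.0705
dx dy dz [-0.0055  0.0037  0.0984] roll -0.007 dist 0.099 rows 3.0
```

View pics/w13.png

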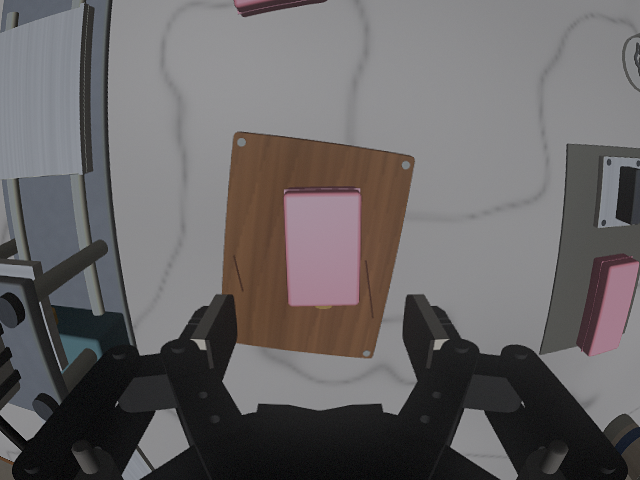

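```bash
python3 - <<'E'
from h import *
import pickle
c=pickle.load(open("w13.pkl","rb"))
def q(n,pts,z):
    P=np.array([fback(c,p,z) for p in pts]); print(n,P[:,:2].round(4).tolist(),"mean",P.mean(0).round(4))
q("ready",[(286,191),(360,191),(358,305),(289,305)],.043)
q("board",[(236,132),(414,156),(372,358),(222,340)],.015)
E
```

```text
ready [[0.5408, -0.1514], [0.5394, -0.1048], [0.6193, -0.101], [0.6204, -0.1491]] mean [ 0.58   -0.1265  0.043 ]
board [[0.5042, -0.1892], [0.5172, -0.0637], [0.685, -0.081], [0.671, -0.2075]] mean [ 0.5944 -0.1353  0.015 ]
```

Emit:
play_rows(
  motion=[
    {"dx": -0.004,"dy": 0.003,"dz": 0.03,"roll": 0},
    {"dx": -0.005,"dy": 0.003,"dz": 0.06,"roll": 0},
    {"dx": -0.005,"dy": 0.003,"dz": 0.08,"roll": 0},
    {"dx": -0.005,"dy": 0.003,"dz": 0.092,"roll": 0},
    {"dx": -0.005,"dy": 0.003,"dz": 0.099,"roll": 0},
    {"dx": -0.005,"dy": 0.003,"dz": 0.1,"roll": 0},
    {"dx": -0.005,"dy": 0.003,"dz": 0.1,"roll": 0},
  ],
)

```text
clock: 17.25
eef_pos: [0.5812, -0.1249, -0.0009]
tcp_rot: [-0.016, 1.0, 0.005, -0.001]
ft_force: [-0.1, 0.1, 1.3]
opening: 0.0708
```

Emit:
play_rows(
  motion=[
    {"dx": 0,"dy": 0,"dz": 0,"roll": 0},
    {"dx": 0,"dy": 0,"dz": 0,"roll": 0},
    {"dx": 0,"dy": 0,"dz": 0,"roll": 0},
    {"dx": 0,"dy": 0,"dz": 0,"roll": 0},
  ],
  claw=1,
)

```text
clock: 17.58
eef_pos: [0.583, -0.1252, 0.0011]
tcp_rot: [-0.016, 1.0, 0.005, 0.001]
ft_force: [-0.1, 0.7, 6.4]
opening: 0.0484
```

```bash
python3 g.py .464 -.364 .14 3.145
```

```text
t 17.58 pos [ 0.583  -0.1252  0.0011] yawx -3.109 tilt 0.0106 q [-0.22  0.52 -0.27  0.77  0.01 -0.25] F [-0.1  0.7  6.4] open 0.0484
dx dy dz [ 0.1263 -0.2334 -0.1417] roll 0.029 dist 0.301 rows 8.0
```

Emit:
play_rows(
  motion=[
    {"dx": 0,"dy": 0,"dz": -0.008,"roll": 0},
    {"dx": 0,"dy": 0,"dz": -0.025,"roll": 0},
    {"dx": 0,"dy": 0,"dz": -0.05,"roll": 0},
    {"dx": 0,"dy": 0,"dz": -0.08,"roll": 0},
    {"dx": 0.01,"dy": -0.01,"dz": -0.11,"roll": 0},
    {"dx": 0.02,"dy": -0.03,"dz": -0.13,"roll": 0.01},
    {"dx": 0.04,"dy": -0.06,"dz": -0.14,"roll": 0.02},
    {"dx": 0.055,"dy": -0.09,"dz": -0.14,"roll": 0.029},
  ],
)

```text
clock: 18.25
eef_pos: [0.5317, -0.2195, 0.1441]
tcp_rot: [-0.002, 1.0, 0.004, 0.004]
ft_force: [1.1, -0.9, -1.4]
opening: 0.0485
```

```bash
python3 g.py .466 -.364 .1 3.145
```

```text
t 18.25 pos [ 0.5317 -0.2195  0.1441] yawx -3.137 tilt 0.011 q [-0.4   0.37 -0.12  1.07  0.01 -0.4 ] F [ 1.1 -0.9 -1.4] open 0.0485
dx dy dz [ 0.0668 -0.1445  0.0424] roll 0.002 dist 0.165 rows 4.0
```

Emit:
play_rows(
  motion=[
    {"dx": 0.015,"dy": -0.03,"dz": 0,"roll": 0},
    {"dx": 0.03,"dy": -0.06,"dz": 0,"roll": 0},
    {"dx": 0.045,"dy": -0.095,"dz": 0,"roll": 0},
    {"dx": 0.06,"dy": -0.125,"dz": 0.01,"roll": 0},
    {"dx": 0.066,"dy": -0.14,"dz": 0.03,"roll": 0},
    {"dx": 0.066,"dy": -0.1445,"dz": 0.05,"roll": 0},
    {"dx": 0.066,"dy": -0.1445,"dz": 0.07,"roll": 0},
    {"dx": 0.066,"dy": -0.1445,"dz": 0.075,"roll": 0},
  ],
)

```text
clock: 18.92
eef_pos: [0.4644, -0.3629, 0.0647]
tcp_rot: [-0.002, 1.0, 0.006, 0.002]
ft_force: [-0.8, 1.2, -2.2]
opening: 0.048
```

```bash
python3 - <<'E'
from h import *
c=camera("wrist"); cv2.imwrite("pics/w14.png",c["frame"][:,:,::-1])
E
python3 g.py .466 -.364 .017 3.145
```

```text
t 18.97 pos [ 0.4647 -0.3624  0.065 ] yawx -3.137 tilt 0.0118 q [-0.67  0.45 -0.2   0.92  0.01 -0.67] F [-0.1 -0.  -2.2] open 0.0479
dx dy dz [-0.0012 -0.0022  0.048 ] roll 0.001 dist 0.048 rows 2.0
```

View pics/w14.png

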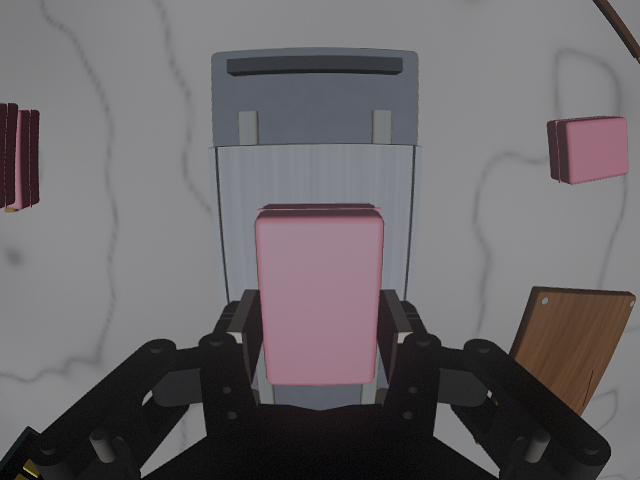

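Emit:
play_rows(
  motion=[
    {"dx": -0.001,"dy": -0.002,"dz": 0.015,"roll": 0},
    {"dx": -0.001,"dy": -0.002,"dz": 0.027,"roll": 0},
    {"dx": -0.001,"dy": -0.002,"dz": 0.037,"roll": 0},
    {"dx": -0.001,"dy": -0.002,"dz": 0.043,"roll": 0},
    {"dx": -0.001,"dy": -0.002,"dz": 0.047,"roll": 0},
    {"dx": -0.001,"dy": -0.002,"dz": 0.048,"roll": 0},
    {"dx": -0.001,"dy": -0.002,"dz": 0.048,"roll": 0},
  ],
)

```text
clock: 19.55
eef_pos: [0.4661, -0.3639, 0.0173]
tcp_rot: [-0.002, 1.0, 0.006, 0.002]
ft_force: [-0.1, 0.3, -1.7]
opening: 0.0483
```

Emit:
play_rows(
  motion=[
    {"dx": 0,"dy": 0,"dz": 0,"roll": 0},
    {"dx": 0,"dy": 0,"dz": 0,"roll": 0},
    {"dx": 0,"dy": 0,"dz": 0,"roll": 0},
    {"dx": 0,"dy": 0,"dz": -0.03,"roll": 0},
    {"dx": 0,"dy": 0,"dz": -0.07,"roll": 0},
    {"dx": 0,"dy": 0,"dz": -0.11,"roll": 0},
    {"dx": 0,"dy": 0,"dz": -0.15,"roll": 0},
    {"dx": 0,"dy": 0,"dz": -0.15,"roll": 0},
  ],
  claw=-0.7,
)

```text
clock: 20.22
eef_pos: [0.4699, -0.3691, 0.1768]
tcp_rot: [-0.002, 1.0, 0.001, 0.008]
ft_force: [0.6, -0.8, -0.0]
opening: 0.0725
```

```bash
python3 - <<'E'
from h import *
c=camera("wrist"); cv2.imwrite("pics/w15.png",c["frame"][:,:,::-1])
import pickle; pickle.dump(c,open("w15.pkl","wb"))
E
python3 g.py .454 .36 .16 3.43
```

```text
t 20.27 pos [ 0.4688 -0.3682  0.1733] yawx -3.137 tilt 0.0135 q [-0.67  0.39 -0.02  1.16  0.01 -0.68] F [ 0.2 -0.1 -0.4] open 0.0723
dx dy dz [0.0118 0.7282 0.0158] roll -0.284 dist 0.728 rows 18.0
```

View pics/w15.png

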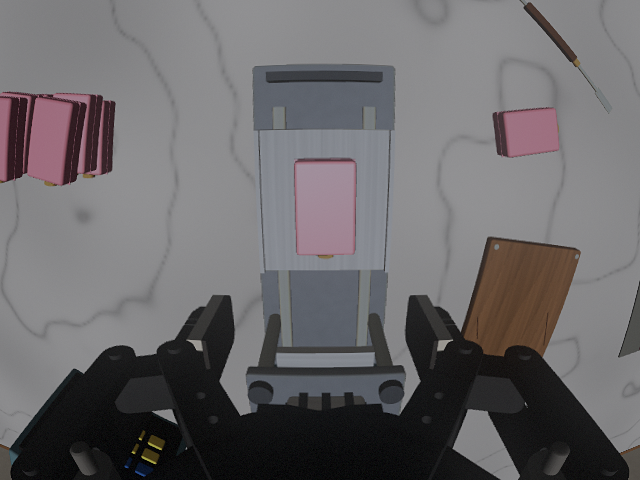

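```bash
python3 - <<'E'
from h import *
import pickle
c=pickle.load(open("w15.pkl","rb"))
def q(n,pts,z):
    P=np.array([fback(c,p,z) for p in pts]); print(n,P[:,:2].round(4).tolist(),"mean",P.mean(0).round(4))
q("ready",[(295,160),(355,160),(355,255),(296,254)],.058)
q("tray",[(259,130),(388,129),(387,270),(262,270)],.031)
E
```

```text
ready [[0.4239, -0.3887], [0.4236, -0.3412], [0.5038, -0.3388], [0.5031, -0.3889]] mean [ 0.4636 -0.3644  0.058 ]
tray [[0.4002, -0.4213], [0.3986, -0.3104], [0.5294, -0.3047], [0.5297, -0.4232]] mean [ 0.4645 -0.3649  0.031 ]
```

Emit:
play_rows(
  motion=[
    {"dx": 0,"dy": 0.04,"dz": 0,"roll": -0.02},
    {"dx": 0.005,"dy": 0.33,"dz": 0,"roll": -0.14},
    {"dx": 0.005,"dy": 0.33,"dz": 0,"roll": -0.14},
    {"dx": 0.005,"dy": 0.33,"dz": 0,"roll": -0.14},
    {"dx": 0.005,"dy": 0.33,"dz": 0,"roll": -0.14},
    {"dx": 0.005,"dy": 0.33,"dz": 0,"roll": -0.14},
    {"dx": 0.005,"dy": 0.33,"dz": 0,"roll": -0.14},
    {"dx": 0.005,"dy": 0.33,"dz": 0,"roll": -0.14},
  ],
  claw=-0.95,
)

```text
clock: 20.93
eef_pos: [0.4613, -0.0362, 0.1738]
tcp_rot: [-0.072, 0.997, 0.002, 0.006]
ft_force: [1.3, 0.4, -0.1]
opening: 0.0831
```

```bash
python3 g.py .454 .36 .16 3.43
```

```text
t 20.93 pos [ 0.4613 -0.0362  0.1738] yawx -2.997 tilt 0.0129 q [-0.08  0.16 -0.34  1.06  0.   -0.23] F [ 1.3  0.4 -0.1] open 0.0831
dx dy dz [-0.0495  0.3931  0.0153] roll -0.144 dist 0.397 rows 10.0
```

Emit:
play_rows(
  motion=[
    {"dx": -0.04,"dy": 0.315,"dz": 0.01,"roll": -0.14},
    {"dx": -0.04,"dy": 0.315,"dz": 0.01,"roll": -0.14},
    {"dx": -0.04,"dy": 0.315,"dz": 0.01,"roll": -0.14},
    {"dx": -0.04,"dy": 0.315,"dz": 0.01,"roll": -0.14},
    {"dx": -0.04,"dy": 0.315,"dz": 0.01,"roll": -0.14},
    {"dx": -0.04,"dy": 0.315,"dz": 0.01,"roll": -0.14},
    {"dx": -0.04,"dy": 0.315,"dz": 0.01,"roll": -0.14},
    {"dx": -0.04,"dy": 0.315,"dz": 0.01,"roll": -0.14},
  ],
)

```text
clock: 21.6
eef_pos: [0.4548, 0.2847, 0.1641]
tcp_rot: [-0.143, 0.99, 0.002, 0.006]
ft_force: [0.5, -0.7, 0.6]
opening: 0.0832
```

```bash
python3 g.py .454 .36 .12 3.43
```

```text
t 21.6 pos [0.4548 0.2847 0.1641] yawx -2.855 tilt 0.0126 q [ 0.56  0.29 -0.19  1.08 -0.    0.27] F [ 0.5 -0.7  0.6] open 0.0832
dx dy dz [-0.0199  0.0724  0.0445] roll -0.002 dist 0.087 rows 3.0
```

Emit:
play_rows(
  motion=[
    {"dx": -0.01,"dy": 0.035,"dz": 0,"roll": 0},
    {"dx": -0.02,"dy": 0.072,"dz": 0.02,"roll": 0},
    {"dx": -0.02,"dy": 0.072,"dz": 0.044,"roll": 0},
    {"dx": -0.02,"dy": 0.072,"dz": 0.044,"roll": 0},
    {"dx": -0.02,"dy": 0.072,"dz": 0.044,"roll": 0},
  ],
)

```text
clock: 22.02
eef_pos: [0.4521, 0.3583, 0.1184]
tcp_rot: [-0.143, 0.99, -0.0, 0.004]
ft_force: [-0.5, 0.1, 0.1]
opening: 0.0831
```

```bash
python3 - <<'E'
from h import *
c=camera("wrist"); cv2.imwrite("pics/w16.png",c["frame"][:,:,::-1])
import pickle; pickle.dump(c,open("w16.pkl","wb"))
E
python3 g.py .454 .36 .008 3.43
```

```text
t 22.07 pos [0.4533 0.3585 0.1199] yawx -2.855 tilt 0.0101 q [ 0.67  0.38 -0.16  1.01 -0.    0.39] F [0.2 0.6 0.3] open 0.0833
dx dy dz [0.     0.0012 0.1119] roll -0.002 dist 0.112 rows 3.0
```

View pics/w16.png

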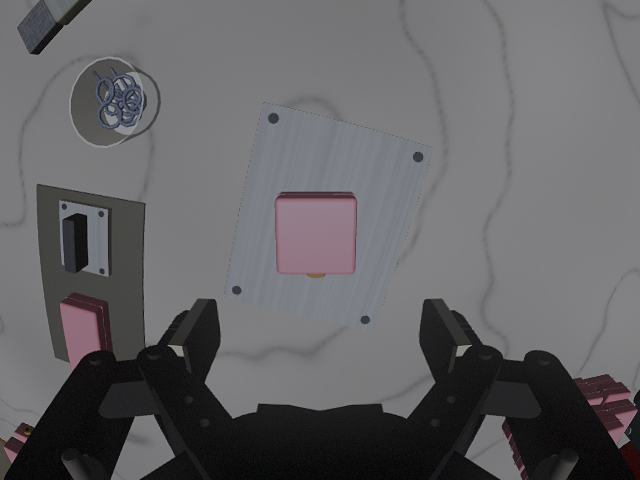

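```bash
python3 - <<'E'
from h import *
import pickle
c=pickle.load(open("w16.pkl","rb"))
def q(n,pts,z):
    P=np.array([fback(c,p,z) for p in pts]); d=P[3]-P[0]; print(n,P[:,:2].round(4).tolist(),"mean",P.mean(0).round(4),np.arctan2(d[1],d[0]).round(3))
q("cooled",[(276,197),(356,197),(356,274),(277,274)],.05)
q("block",[(264,102),(432,147),(379,327),(226,293)],.022)
E
```

```text
cooled [[0.4342, 0.3223], [0.419, 0.3739], [0.4722, 0.3913], [0.4883, 0.337]] mean [0.4534 0.3561 0.05  ] 0.265
block [[0.3746, 0.2934], [0.3698, 0.4216], [0.5247, 0.4328], [0.5304, 0.3001]] mean [0.4499 0.362  0.022 ] 0.043
```

Emit:
play_rows(
  motion=[
    {"dx": 0,"dy": 0,"dz": 0.035,"roll": 0},
    {"dx": 0,"dy": 0,"dz": 0.065,"roll": 0},
    {"dx": 0,"dy": 0,"dz": 0.088,"roll": 0},
    {"dx": 0,"dy": 0,"dz": 0.1,"roll": 0},
    {"dx": 0,"dy": 0,"dz": 0.108,"roll": 0},
    {"dx": 0,"dy": 0,"dz": 0.11,"roll": 0},
    {"dx": 0,"dy": 0,"dz": 0.11,"roll": 0},
  ],
)

```text
clock: 22.65
eef_pos: [0.4552, 0.3585, 0.0108]
tcp_rot: [-0.142, 0.99, 0.001, 0.006]
ft_force: [0.1, 0.5, 0.2]
opening: 0.0837
```

Emit:
play_rows(
  motion=[
    {"dx": 0,"dy": 0,"dz": 0,"roll": 0},
    {"dx": 0,"dy": 0,"dz": 0,"roll": 0},
    {"dx": 0,"dy": 0,"dz": 0,"roll": 0},
    {"dx": 0,"dy": 0,"dz": 0,"roll": 0},
  ],
  claw=1,
)

```text
clock: 22.98
eef_pos: [0.4582, 0.3639, 0.0161]
tcp_rot: [-0.143, 0.99, 0.006, 0.009]
ft_force: [-6.3, 9.7, 25.8]
opening: 0.036
```

```bash
python3 g.py .594 -.1345 .14 3.142
```

```text
t 22.98 pos [0.4582 0.3639 0.0161] yawx -2.855 tilt 0.0221 q [ 0.67  0.48 -0.31  0.76  0.    0.38] F [-6.3  9.7 25.8] open 0.036
dx dy dz [ 0.0079 -0.5153 -0.1289] roll 0.286 dist 0.531 rows 13.0
```

```bash
python3 - <<'E'
from h import *
c=camera("wrist"); cv2.imwrite("pics/w17.png",c["frame"][:,:,::-1])
c=camera("side"); cv2.imwrite("pics/s17.png",cv2.resize(c["frame"][80:230,190:350,::-1],None,fx=4,fy=4))
E
python3 g.py
```

```text
t 23.08 pos [0.4601 0.3615 0.0171] yawx -2.856 tilt 0.0232 q [ 0.67  0.48 -0.31  0.76 -0.01  0.38] F [-0.4 -1.2 25.6] open 0.0202
```

View pics/w17.png

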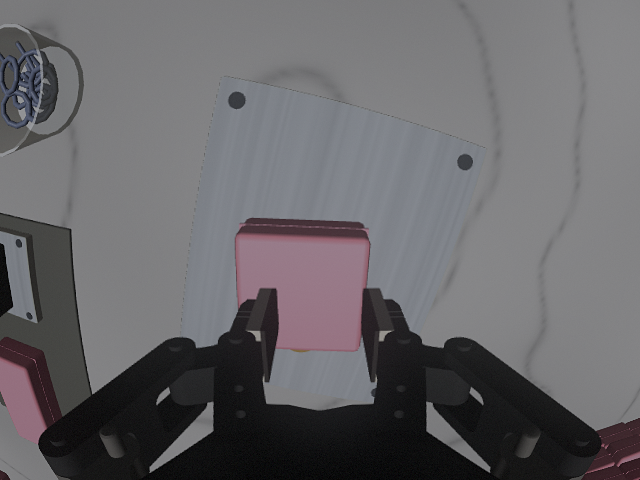

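View pics/s17.png

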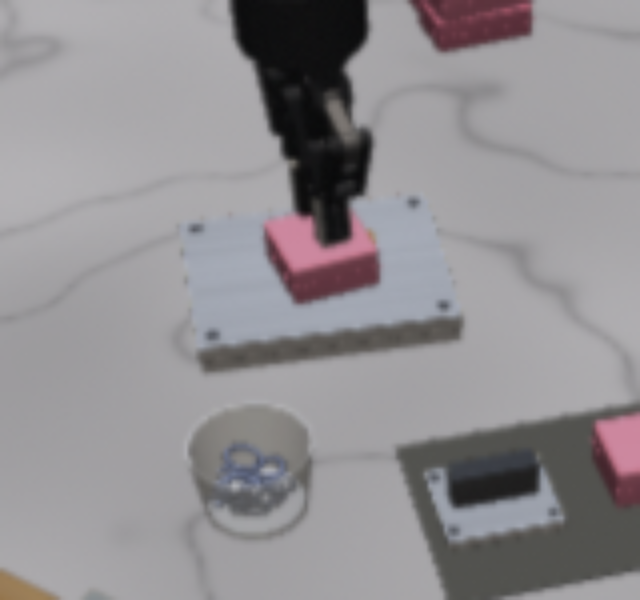

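Emit:
play_rows(
  motion=[
    {"dx": 0,"dy": 0,"dz": -0.01,"roll": 0},
    {"dx": 0,"dy": 0,"dz": -0.04,"roll": 0},
    {"dx": 0,"dy": 0,"dz": -0.07,"roll": 0},
    {"dx": 0,"dy": 0,"dz": -0.07,"roll": 0},
    {"dx": 0,"dy": 0,"dz": -0.07,"roll": 0},
    {"dx": 0,"dy": 0,"dz": -0.07,"roll": 0},
  ],
)

```text
clock: 23.58
eef_pos: [0.4587, 0.361, 0.0875]
tcp_rot: [-0.142, 0.99, 0.003, 0.012]
ft_force: [-0.4, 0.5, -0.2]
opening: -0.0001
```

Emit:
play_rows(
  motion=[
    {"dx": 0,"dy": 0,"dz": 0,"roll": 0},
    {"dx": 0,"dy": 0,"dz": 0,"roll": 0},
    {"dx": 0,"dy": 0,"dz": 0,"roll": 0},
    {"dx": 0,"dy": 0,"dz": 0,"roll": 0},
  ],
  claw=-0.95,
)

```text
clock: 23.92
eef_pos: [0.4582, 0.3606, 0.0866]
tcp_rot: [-0.142, 0.99, 0.003, 0.011]
ft_force: [-0.2, -0.4, -0.9]
opening: 0.0482
```

```bash
python3 - <<'E'
from h import *
c=camera("wrist"); cv2.imwrite("pics/w18.png",c["frame"][:,:,::-1])
import pickle; pickle.dump(c,open("w18.pkl","wb"))
E
python3 g.py .4535 .357 .02 3.43
```

```text
t 23.97 pos [0.4583 0.3607 0.0868] yawx -2.856 tilt 0.0228 q [ 0.67  0.41 -0.22  0.92 -0.01  0.39] F [ 0.3 -0.4 -0.3] open 0.0555
dx dy dz [ 0.0071 -0.0024  0.0666] roll -0.003 dist 0.067 rows 2.0
```

View pics/w18.png

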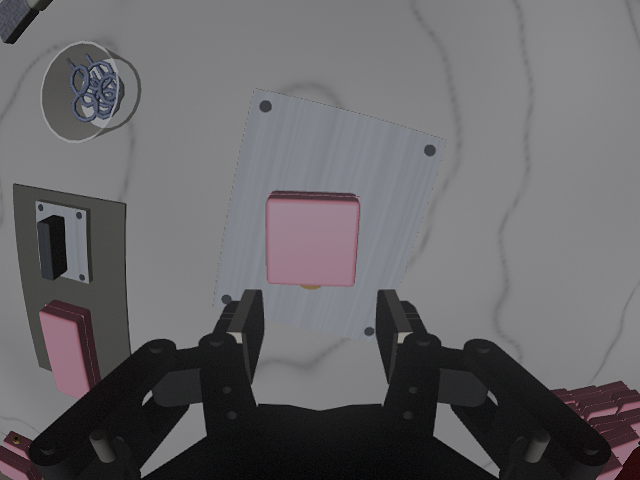

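```bash
python3 - <<'E'
from h import *
import pickle
c=pickle.load(open("w18.pkl","rb"))
def q(n,pts,z):
    P=np.array([fback(c,p,z) for p in pts]); d=P[3]-P[0]; e=P[2]-P[1];print(n,P[:,:2].round(4).tolist(),"mean",P.mean(0).round(4),np.arctan2(d[1],d[0]).round(3),np.arctan2(e[1],e[0]).round(3))
q("cooled",[(267,196),(359,197),(355,286),(269,286)],.05)
q("block",[(256,88),(446,139),(386,338),(214,303)],.022)
s=sense(); print(R.from_quat(s["tcp_rot"]).as_matrix()[:,2])
E
```

```text
cooled [[0.4341, 0.3215], [0.4197, 0.3732], [0.4748, 0.3888], [0.4901, 0.3365]] mean [0.4547 0.355  0.05  ] 0.261 0.275
block [[0.3744, 0.2941], [0.3695, 0.422], [0.5236, 0.4336], [0.5309, 0.2994]] mean [0.4496 0.3623 0.022 ] 0.034 0.076
[ 0.02095063  0.00900089 -0.99973999]
```

```bash
python3 g.py .4545 .356 -.006 3.42
```

```text
t 23.97 pos [0.4583 0.3607 0.0868] yawx -2.856 tilt 0.0228 q [ 0.67  0.41 -0.22  0.92 -0.01  0.39] F [ 0.3 -0.4 -0.3] open 0.0555
dx dy dz [ 0.0071 -0.0037  0.0926] roll 0.007 dist 0.093 rows 3.0
```

Emit:
play_rows(
  motion=[
    {"dx": 0.004,"dy": -0.004,"dz": 0,"roll": 0.007},
    {"dx": 0.007,"dy": -0.004,"dz": 0,"roll": 0.007},
    {"dx": 0.007,"dy": -0.004,"dz": 0.025,"roll": 0.007},
    {"dx": 0.007,"dy": -0.004,"dz": 0.055,"roll": 0.007},
    {"dx": 0.007,"dy": -0.004,"dz": 0.072,"roll": 0.007},
    {"dx": 0.007,"dy": -0.004,"dz": 0.084,"roll": 0.007},
    {"dx": 0.007,"dy": -0.004,"dz": 0.092,"roll": 0.007},
    {"dx": 0.007,"dy": -0.004,"dz": 0.092,"roll": 0.007},
  ],
)

```text
clock: 24.63
eef_pos: [0.4531, 0.3545, -0.0072]
tcp_rot: [-0.139, 0.99, 0.002, 0.009]
ft_force: [0.3, 0.4, 0.2]
opening: 0.0832
```

```bash
python3 - <<'E'
from h import *
c=camera("wrist"); cv2.imwrite("pics/w19.png",c["frame"][:,:,::-1])
c=camera("side"); cv2.imwrite("pics/s19.png",cv2.resize(c["frame"][80:230,190:350,::-1],None,fx=4,fy=4))
E
python3 g.py .4545 .356 -.006 3.42
```

```text
t 24.73 pos [ 0.4546  0.3557 -0.0051] yawx -2.863 tilt 0.0228 q [ 0.67  0.49 -0.36  0.7  -0.01  0.39] F [-0.5  0.2  0.4] open 0.0833
dx dy dz [0.0001 0.0003 0.0009] roll -0.0 dist 0.001 rows 1.0
```

View pics/w19.png

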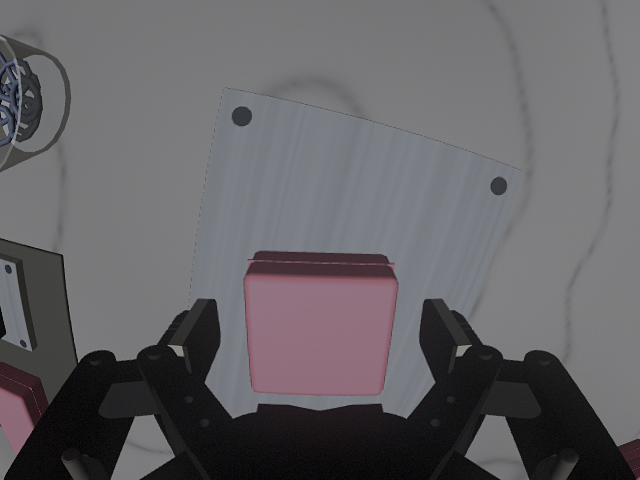

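View pics/s19.png

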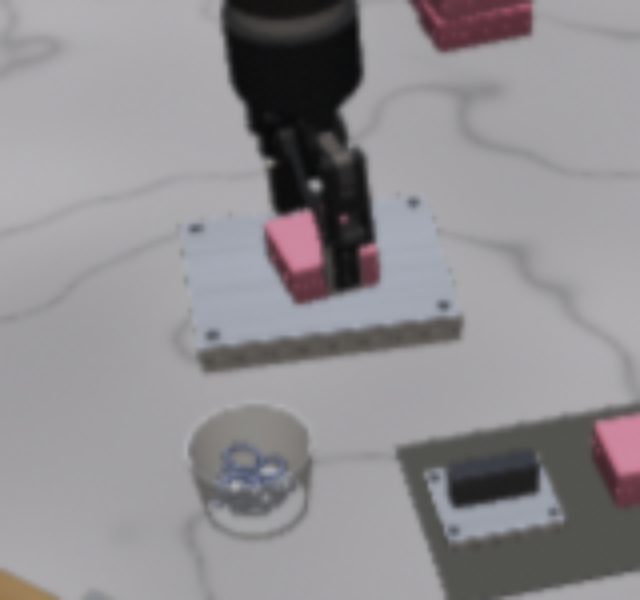

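Emit:
play_rows(
  motion=[
    {"dx": 0,"dy": 0,"dz": 0,"roll": 0},
    {"dx": 0,"dy": 0,"dz": 0,"roll": 0},
    {"dx": 0,"dy": 0,"dz": 0,"roll": 0},
    {"dx": 0,"dy": 0,"dz": 0,"roll": 0},
  ],
  claw=1,
)

```text
clock: 25.07
eef_pos: [0.4557, 0.3565, -0.0036]
tcp_rot: [-0.139, 0.99, 0.004, 0.012]
ft_force: [0.1, -0.1, 5.2]
opening: 0.0548
```

```bash
python3 g.py .594 -.1345 .14 3.142
```

```text
t 25.07 pos [ 0.4557  0.3565 -0.0036] yawx -2.863 tilt 0.0256 q [ 0.67  0.49 -0.36  0.7  -0.01  0.39] F [ 0.1 -0.1  5.2] open 0.0548
dx dy dz [-0.0018 -0.5096 -0.1456] roll 0.278 dist 0.53 rows 13.0
```

Emit:
play_rows(
  motion=[
    {"dx": 0,"dy": 0,"dz": -0.01,"roll": 0},
    {"dx": 0,"dy": 0,"dz": -0.03,"roll": 0},
    {"dx": 0,"dy": 0,"dz": -0.06,"roll": 0},
    {"dx": 0,"dy": 0,"dz": -0.09,"roll": 0},
    {"dx": 0,"dy": 0,"dz": -0.12,"roll": 0},
    {"dx": 0,"dy": -0.01,"dz": -0.14,"roll": 0.02},
    {"dx": 0,"dy": -0.03,"dz": -0.145,"roll": 0.04},
    {"dx": 0,"dy": -0.06,"dz": -0.145,"roll": 0.07},
  ],
)

```text
clock: 25.73
eef_pos: [0.4703, 0.2995, 0.1445]
tcp_rot: [-0.105, 0.994, 0.006, 0.015]
ft_force: [1.6, 0.4, -1.4]
opening: 0.0549
```

```bash
python3 g.py .594 -.1345 .14 3.142;  python3 - <<'E'
from h import *
c=camera("wrist"); cv2.imwrite("pics/w20.png",c["frame"][:,:,::-1])
E
```

```text
t 25.73 pos [0.4703 0.2995 0.1445] yawx -2.931 tilt 0.032 q [ 0.57  0.32 -0.2   1.02 -0.    0.36] F [ 1.6  0.4 -1.4] open 0.0549
dx dy dz [-0.0302 -0.4503  0.0015] roll 0.21 dist 0.451 rows 11.0
```

View pics/w20.png

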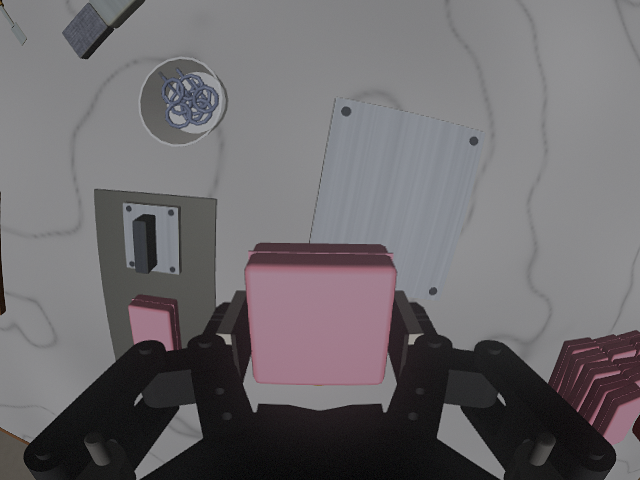

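Emit:
play_rows(
  motion=[
    {"dx": -0.002,"dy": -0.04,"dz": 0,"roll": 0.02},
    {"dx": -0.005,"dy": -0.08,"dz": 0,"roll": 0.05},
    {"dx": -0.008,"dy": -0.12,"dz": 0,"roll": 0.08},
    {"dx": -0.01,"dy": -0.16,"dz": 0,"roll": 0.11},
    {"dx": -0.013,"dy": -0.2,"dz": 0,"roll": 0.14},
    {"dx": -0.016,"dy": -0.235,"dz": 0,"roll": 0.17},
    {"dx": -0.018,"dy": -0.255,"dz": 0,"roll": 0.19},
    {"dx": -0.018,"dy": -0.265,"dz": 0,"roll": 0.19},
  ],
)

```text
clock: 26.45
eef_pos: [0.5423, 0.0336, 0.1437]
tcp_rot: [-0.005, 1.0, 0.003, 0.014]
ft_force: [0.4, 1.1, -1.1]
opening: 0.055
```

```bash
python3 g.py .594 -.1345 .11 3.142
```

```text
t 26.45 pos [0.5423 0.0336 0.1437] yawx -3.132 tilt 0.0281 q [ 0.06  0.3  -0.23  1.01  0.    0.05] F [ 0.4  1.1 -1.1] open 0.055
dx dy dz [-0.0492 -0.1688  0.034 ] roll 0.009 dist 0.179 rows 5.0
```

Emit:
play_rows(
  motion=[
    {"dx": -0.012,"dy": -0.035,"dz": 0,"roll": 0},
    {"dx": -0.022,"dy": -0.075,"dz": 0,"roll": 0},
    {"dx": -0.035,"dy": -0.115,"dz": 0.01,"roll": 0},
    {"dx": -0.045,"dy": -0.15,"dz": 0.025,"roll": 0},
    {"dx": -0.049,"dy": -0.165,"dz": 0.05,"roll": 0},
    {"dx": -0.049,"dy": -0.169,"dz": 0.08,"roll": 0},
    {"dx": -0.049,"dy": -0.169,"dz": 0.1,"roll": 0},
    {"dx": -0.049,"dy": -0.169,"dz": 0.1,"roll": 0},
  ],
)

```text
clock: 27.12
eef_pos: [0.5913, -0.133, 0.0393]
tcp_rot: [-0.005, 1.0, 0.004, 0.009]
ft_force: [-1.3, -0.1, -1.8]
opening: 0.0549
```

```bash
python3 g.py .594 -.1345 -.01 3.142;  python3 - <<'E'
from h import *
c=camera("wrist"); cv2.imwrite("pics/w21.png",c["frame"][:,:,::-1])
E
```

```text
t 27.12 pos [ 0.5913 -0.133   0.0393] yawx -3.132 tilt 0.02 q [-0.23  0.49 -0.22  0.85  0.01 -0.24] F [-1.3 -0.1 -1.8] open 0.0549
dx dy dz [-0.0018 -0.0019  0.0493] roll 0.01 dist 0.049 rows 2.0
```

View pics/w21.png

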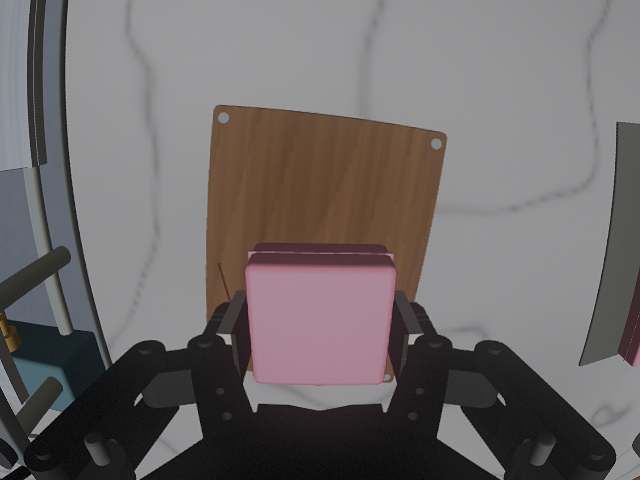

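Emit:
play_rows(
  motion=[
    {"dx": -0.002,"dy": -0.002,"dz": 0.015,"roll": 0},
    {"dx": -0.002,"dy": -0.002,"dz": 0.028,"roll": 0},
    {"dx": -0.002,"dy": -0.002,"dz": 0.038,"roll": 0},
    {"dx": -0.002,"dy": -0.002,"dz": 0.045,"roll": 0},
    {"dx": -0.002,"dy": -0.002,"dz": 0.049,"roll": 0},
    {"dx": -0.002,"dy": -0.002,"dz": 0.049,"roll": 0},
    {"dx": -0.002,"dy": -0.002,"dz": 0.049,"roll": 0},
  ],
)

```text
clock: 27.75
eef_pos: [0.5963, -0.1344, -0.0066]
tcp_rot: [-0.006, 1.0, 0.004, 0.011]
ft_force: [0.8, -0.8, 0.3]
opening: 0.0549
```

```bash
python3 g.py .594 -.1345 -.01 3.142
```

```text
t 27.75 pos [ 0.5963 -0.1344 -0.0066] yawx -3.131 tilt 0.0232 q [-0.23  0.54 -0.27  0.74  0.01 -0.24] F [ 0.8 -0.8  0.3] open 0.0549
dx dy dz [ 0.0023 -0.0001  0.0033] roll 0.011 dist 0.004 rows 1.0
```

Emit:
play_rows(
  motion=[
    {"dx": 0.002,"dy": 0,"dz": 0.002,"roll": 0},
    {"dx": 0.002,"dy": 0,"dz": 0.002,"roll": 0},
  ],
)

```text
clock: 27.92
eef_pos: [0.5944, -0.1345, -0.0082]
tcp_rot: [-0.006, 1.0, 0.004, 0.011]
ft_force: [-0.3, -0.5, -1.9]
opening: 0.0549
```

Emit:
play_rows(
  motion=[
    {"dx": 0,"dy": 0,"dz": 0,"roll": 0},
    {"dx": 0,"dy": 0,"dz": 0,"roll": 0},
    {"dx": 0,"dy": 0,"dz": 0,"roll": 0},
    {"dx": 0,"dy": 0,"dz": -0.03,"roll": 0},
    {"dx": 0,"dy": 0,"dz": -0.07,"roll": 0},
    {"dx": 0,"dy": 0,"dz": -0.11,"roll": 0},
    {"dx": 0,"dy": 0,"dz": -0.15,"roll": 0},
    {"dx": 0,"dy": 0,"dz": -0.15,"roll": 0},
  ],
  claw=-0.9,
)

```text
clock: 28.58
eef_pos: [0.5966, -0.1371, 0.1511]
tcp_rot: [-0.006, 1.0, 0.002, 0.019]
ft_force: [1.1, -0.9, 0.4]
opening: 0.081
```

```bash
python3 - <<'E'
from h import *
c=camera("wrist"); cv2.imwrite("pics/w22.png",c["frame"][:,:,::-1])
import pickle; pickle.dump(c,open("w22.pkl","wb"))
E
python3 g.py .6415 .1635 .14 3.242
```

```text
t 28.63 pos [ 0.5952 -0.1368  0.1476] yawx -3.131 tilt 0.0338 q [-0.23  0.41 -0.06  1.08  0.01 -0.24] F [ 0.8 -0.6 -0.7] open 0.0808
dx dy dz [-0.0494  0.2997  0.0107] roll -0.089 dist 0.304 rows 8.0
```

View pics/w22.png

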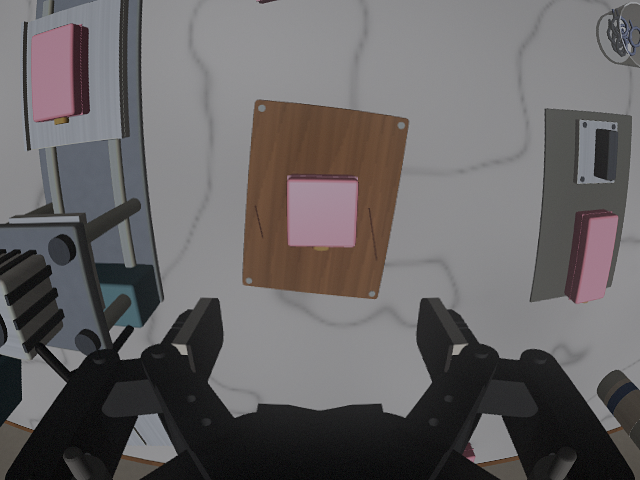

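```bash
python3 - <<'E'
from h import *
import pickle
c=pickle.load(open("w22.pkl","rb"))
def q(n,pts,z):
    P=np.array([fback(c,p,z) for p in pts]); d=P[3]-P[0]; e=P[2]-P[1];print(n,P[:,:2].round(4).tolist(),"mean",P.mean(0).round(4),np.arctan2(d[1],d[0]).round(3),np.arctan2(e[1],e[0]).round(3))
q("cooled",[(288,178),(358,178),(355,247),(289,247)],.043)
q("board",[(257,100),(410,120),(379,298),(242,285)],.015)
E
```

```text
cooled [[0.5657, -0.1614], [0.5651, -0.1075], [0.6218, -0.1077], [0.6223, -0.1613]] mean [ 0.5937 -0.1345  0.043 ] 0.001 -0.002
board [[0.5045, -0.189], [0.5189, -0.0619], [0.6844, -0.0789], [0.6719, -0.209]] mean [ 0.5949 -0.1347  0.015 ] -0.119 -0.103
```

Emit:
play_rows(
  motion=[
    {"dx": -0.05,"dy": 0.3,"dz": 0,"roll": -0.089},
    {"dx": -0.05,"dy": 0.3,"dz": 0,"roll": -0.089},
    {"dx": -0.05,"dy": 0.3,"dz": 0,"roll": -0.089},
    {"dx": -0.05,"dy": 0.3,"dz": 0,"roll": -0.089},
    {"dx": -0.05,"dy": 0.3,"dz": 0,"roll": -0.089},
    {"dx": -0.05,"dy": 0.3,"dz": 0,"roll": -0.089},
    {"dx": -0.05,"dy": 0.3,"dz": 0,"roll": -0.089},
    {"dx": -0.05,"dy": 0.3,"dz": 0,"roll": -0.089},
  ],
  claw=-0.75,
)

```text
clock: 29.3
eef_pos: [0.642, 0.1698, 0.1495]
tcp_rot: [-0.053, 0.998, 0.003, 0.017]
ft_force: [0.3, 0.4, 0.1]
opening: 0.0748
```

Emit:
play_rows(
  motion=[
    {"dx": 0,"dy": 0,"dz": 0.04,"roll": 0},
    {"dx": 0,"dy": 0,"dz": 0.08,"roll": 0},
  ],
)

```text
clock: 29.47
eef_pos: [0.6474, 0.1734, 0.0706]
tcp_rot: [-0.054, 0.998, 0.004, 0.02]
ft_force: [0.5, 0.8, -0.8]
opening: 0.0745
```

Emit:
play_rows(
  motion=[
    {"dx": 0,"dy": 0,"dz": 0,"roll": 0},
    {"dx": 0,"dy": 0,"dz": 0,"roll": 0},
    {"dx": 0,"dy": 0,"dz": 0,"roll": 0},
  ],
)

```text
clock: 29.72
eef_pos: [0.6481, 0.1731, 0.0718]
tcp_rot: [-0.054, 0.998, 0.004, 0.021]
ft_force: [0.2, 0.3, 0.8]
opening: 0.0745
```

```bash
python3 g.py .6415 .1635 .0 3.242;  python3 - <<'E'
from h import *
c=camera("wrist"); cv2.imwrite("pics/w23.png",c["frame"][:,:,::-1])
import pickle; pickle.dump(c,open("w23.pkl","wb"))
E
```

```text
t 29.72 pos [0.6481 0.1731 0.0718] yawx -3.034 tilt 0.0421 q [ 0.26  0.54 -0.03  0.96 -0.    0.15] F [0.2 0.3 0.8] open 0.0745
dx dy dz [ 0.0106 -0.0093  0.0714] roll 0.008 dist 0.073 rows 2.0
```

View pics/w23.png

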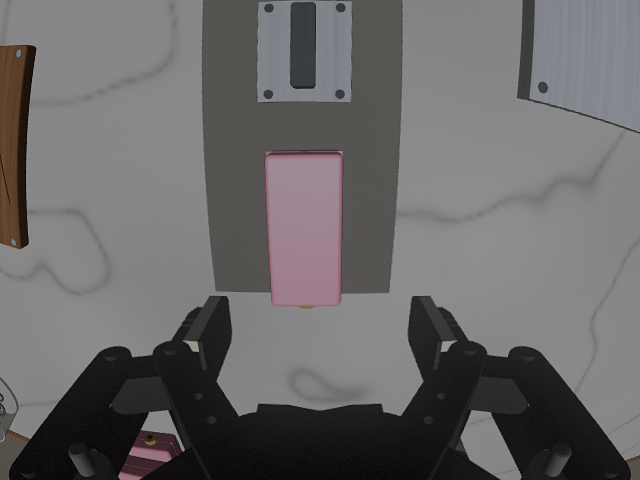

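Emit:
play_rows(
  motion=[
    {"dx": 0,"dy": 0,"dz": -0.04,"roll": 0},
  ],
)

```text
clock: 29.85
eef_pos: [0.643, 0.171, 0.1069]
tcp_rot: [-0.053, 0.998, 0.003, 0.016]
ft_force: [-0.0, 0.3, -1.6]
opening: 0.0748
```

```bash
cat > t.py <<'E'
from rig import sense
from scipy.spatial.transform import Rotation as R
s=sense(); print("z",R.from_quat(s["tcp_rot"]).as_matrix()[:,2].round(4)[:2],"pos",s["eef_pos"].round(4),"qv",s["qvel"].round(2),"t",s["clock"])
E
python3 t.py
```

```text
z [0.0318 0.008 ] pos [0.643  0.171  0.1069] qv [-0.01 -0.42  0.84  1.15 -0.    0.  ] t 29.85
```

Emit:
play_rows(
  motion=[
    {"dx": 0,"dy": 0,"dz": 0,"roll": 0},
    {"dx": 0,"dy": 0,"dz": 0,"roll": 0},
    {"dx": 0,"dy": 0,"dz": 0,"roll": 0},
  ],
)

```text
clock: 30.1
eef_pos: [0.6446, 0.1709, 0.1097]
tcp_rot: [-0.053, 0.998, 0.004, 0.018]
ft_force: [0.4, -0.2, -0.7]
opening: 0.0744
```

```bash
python3 t.py
```

```text
z [0.0364 0.0092] pos [0.6446 0.1709 0.1097] qv [ 0.    0.02 -0.03 -0.01  0.    0.  ] t 30.1
```

```bash
python3 - <<'E'
from h import *
import pickle
c=pickle.load(open("w23.pkl","rb"))
def q(n,pts,z):
    P=np.array([fback(c,p,z) for p in pts]); d=P[3]-P[0]; e=P[2]-P[1];print(n,P[:,:2].round(4).tolist(),"mean",P.mean(0).round(4),np.arctan2(d[1],d[0]).round(3),np.arctan2(e[1],e[0]).round(3))
q("shot",[(266,154),(343,154),(341,305),(273,305)],.031)
q("plate",[(258,1),(352,1),(352,101),(258,101)],.011)
q("bar",[(291,3),(316,3),(315,87),(291,87)],.035)
E
python3 g.py .641 .1635 -.016 3.242
```

```text
shot [[0.5941, 0.1362], [0.5897, 0.1804], [0.6875, 0.1917], [0.6924, 0.1469]] mean [0.6409 0.1638 0.031 ] 0.108 0.115
plate [[0.4984, 0.1188], [0.493, 0.1766], [0.5578, 0.1837], [0.5636, 0.1258]] mean [0.5282 0.1512 0.011 ] 0.107 0.108
bar [[0.5055, 0.1419], [0.5043, 0.1556], [0.5532, 0.1604], [0.5545, 0.1472]] mean [0.5294 0.1513 0.035 ] 0.108 0.097
t 30.1 pos [0.6446 0.1709 0.1097] yawx -3.035 tilt 0.0375 q [ 0.26  0.52  0.03  1.04 -0.    0.15] F [ 0.4 -0.2 -0.7] open 0.0744
dx dy dz [ 0.0091 -0.0076  0.1254] roll 0.006 dist 0.126 rows 4.0
```

Emit:
play_rows(
  motion=[
    {"dx": 0.009,"dy": -0.008,"dz": 0.03,"roll": 0},
    {"dx": 0.009,"dy": -0.008,"dz": 0.06,"roll": 0},
    {"dx": 0.009,"dy": -0.008,"dz": 0.085,"roll": 0},
    {"dx": 0.009,"dy": -0.008,"dz": 0.105,"roll": 0},
    {"dx": 0.009,"dy": -0.008,"dz": 0.118,"roll": 0},
    {"dx": 0.009,"dy": -0.008,"dz": 0.126,"roll": 0},
    {"dx": 0.009,"dy": -0.008,"dz": 0.128,"roll": 0},
    {"dx": 0.009,"dy": -0.008,"dz": 0.128,"roll": 0},
  ],
)

```text
clock: 30.77
eef_pos: [0.6412, 0.163, -0.0188]
tcp_rot: [-0.053, 0.998, 0.004, 0.018]
ft_force: [-0.9, -0.9, 0.8]
opening: 0.075
```

Emit:
play_rows(
  motion=[
    {"dx": 0,"dy": 0,"dz": 0,"roll": 0},
    {"dx": 0,"dy": 0,"dz": 0,"roll": 0},
    {"dx": 0,"dy": 0,"dz": 0,"roll": 0},
    {"dx": 0,"dy": 0,"dz": 0,"roll": 0},
  ],
  claw=1,
)

```text
clock: 31.1
eef_pos: [0.6425, 0.1634, -0.0171]
tcp_rot: [-0.053, 0.998, 0.004, 0.02]
ft_force: [0.0, 0.5, 4.7]
opening: 0.045
```

```bash
python3 g.py .4515 .3645 .14 3.18
```

```text
t 31.1 pos [ 0.6425  0.1634 -0.0171] yawx -3.036 tilt 0.0401 q [ 0.25  0.61 -0.16  0.76 -0.    0.14] F [0.  0.5 4.7] open 0.045
dx dy dz [ 0.1623  0.2211 -0.1624] roll 0.068 dist 0.319 rows 8.0
```

Emit:
play_rows(
  motion=[
    {"dx": 0,"dy": 0,"dz": -0.01,"roll": 0},
    {"dx": 0,"dy": 0,"dz": -0.035,"roll": 0},
    {"dx": 0,"dy": 0,"dz": -0.065,"roll": 0},
    {"dx": 0.0,"dy": 0,"dz": -0.1,"roll": 0},
    {"dx": 0.01,"dy": 0.015,"dz": -0.13,"roll": 0},
    {"dx": 0.03,"dy": 0.04,"dz": -0.155,"roll": 0.02},
    {"dx": 0.05,"dy": 0.065,"dz": -0.163,"roll": 0.03},
    {"dx": 0.05,"dy": 0.065,"dz": -0.163,"roll": 0.03},
  ],
)

```text
clock: 31.77
eef_pos: [0.5771, 0.2252, 0.1482]
tcp_rot: [-0.04, 0.999, 0.006, 0.021]
ft_force: [-0.4, 0.2, -2.3]
opening: 0.0446
```

```bash
python3 g.py .453 .3645 .14 3.18
```

```text
t 31.77 pos [0.5771 0.2252 0.1482] yawx -3.062 tilt 0.0432 q [ 0.37  0.41 -0.05  1.07 -0.    0.29] F [-0.4  0.2 -2.3] open 0.0446
dx dy dz [0.1129 0.1488 0.0052] roll 0.042 dist 0.187 rows 5.0
```

Emit:
play_rows(
  motion=[
    {"dx": 0.02,"dy": 0.025,"dz": 0,"roll": 0.01},
    {"dx": 0.042,"dy": 0.055,"dz": 0,"roll": 0.02},
    {"dx": 0.065,"dy": 0.085,"dz": 0,"roll": 0.03},
    {"dx": 0.087,"dy": 0.115,"dz": 0,"roll": 0.04},
    {"dx": 0.104,"dy": 0.138,"dz": 0.02,"roll": 0.042},
    {"dx": 0.113,"dy": 0.149,"dz": 0.05,"roll": 0.042},
    {"dx": 0.113,"dy": 0.149,"dz": 0.07,"roll": 0.042},
    {"dx": 0.113,"dy": 0.149,"dz": 0.07,"roll": 0.042},
  ],
)

```text
clock: 32.43
eef_pos: [0.4513, 0.3636, 0.0709]
tcp_rot: [-0.02, 1.0, 0.004, 0.017]
ft_force: [-0.6, -1.2, -2.8]
opening: 0.0447
```

```bash
python3 g.py .453 .3645 .004 3.18; python3 - <<'E'
from h import *
c=camera("wrist"); cv2.imwrite("pics/w24.png",c["frame"][:,:,::-1])
E
```

```text
t 32.43 pos [0.4513 0.3636 0.0709] yawx -3.101 tilt 0.0348 q [ 0.69  0.41 -0.27  0.86 -0.02  0.65] F [-0.6 -1.2 -2.8] open 0.0447
dx dy dz [0.0005 0.0003 0.0669] roll 0.002 dist 0.067 rows 2.0
```

View pics/w24.png

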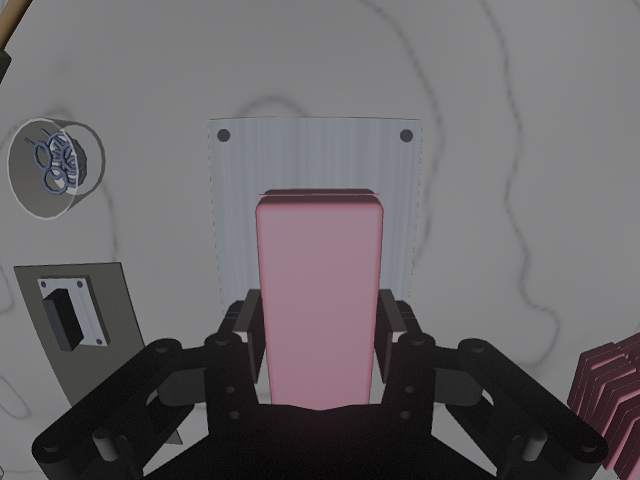

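Emit:
play_rows(
  motion=[
    {"dx": 0.0005,"dy": 0,"dz": 0.02,"roll": 0},
    {"dx": 0.0005,"dy": 0,"dz": 0.038,"roll": 0},
    {"dx": 0.0005,"dy": 0,"dz": 0.052,"roll": 0},
    {"dx": 0.0005,"dy": 0,"dz": 0.061,"roll": 0},
    {"dx": 0.0005,"dy": 0,"dz": 0.065,"roll": 0},
    {"dx": 0.0005,"dy": 0,"dz": 0.067,"roll": 0},
    {"dx": 0.0005,"dy": 0,"dz": 0.067,"roll": 0},
  ],
)

```text
clock: 33.07
eef_pos: [0.4558, 0.3648, 0.0069]
tcp_rot: [-0.019, 1.0, 0.005, 0.019]
ft_force: [0.1, 0.4, -1.3]
opening: 0.0446
```

```bash
python3 g.py .453 .3645 .003 3.18
```

```text
t 33.07 pos [0.4558 0.3648 0.0069] yawx -3.103 tilt 0.0387 q [ 0.68  0.48 -0.35  0.71 -0.02  0.65] F [ 0.1  0.4 -1.3] open 0.0446
dx dy dz [ 0.0029 -0.0003  0.0038] roll 0.0 dist 0.005 rows 1.0
```

Emit:
play_rows(
  motion=[
    {"dx": 0.002,"dy": 0,"dz": 0.002,"roll": 0},
    {"dx": 0.003,"dy": 0,"dz": 0.003,"roll": 0},
    {"dx": 0.003,"dy": 0,"dz": 0.003,"roll": 0},
  ],
)

```text
clock: 33.32
eef_pos: [0.4528, 0.3649, 0.0042]
tcp_rot: [-0.019, 1.0, 0.005, 0.019]
ft_force: [-0.9, -0.3, -2.0]
opening: 0.0441
```

Emit:
play_rows(
  motion=[
    {"dx": 0,"dy": 0,"dz": 0,"roll": 0},
    {"dx": 0,"dy": 0,"dz": 0,"roll": 0},
    {"dx": 0,"dy": 0,"dz": 0,"roll": 0},
    {"dx": 0,"dy": 0,"dz": -0.03,"roll": 0},
    {"dx": 0,"dy": 0,"dz": -0.07,"roll": 0},
    {"dx": 0,"dy": 0,"dz": -0.11,"roll": 0},
    {"dx": 0,"dy": 0,"dz": -0.14,"roll": 0},
    {"dx": 0,"dy": 0,"dz": -0.14,"roll": 0},
  ],
  claw=-0.7,
)

```text
clock: 33.98
eef_pos: [0.4514, 0.3666, 0.1518]
tcp_rot: [-0.019, 0.999, 0.009, 0.024]
ft_force: [0.2, 0.6, 0.5]
opening: 0.0725
```

```bash
python3 - <<'E'
from h import *
c=camera("wrist"); cv2.imwrite("pics/w25.png",c["frame"][:,:,::-1])
import pickle; pickle.dump(c,open("w25.pkl","wb"))
E
python3 g.py .529 .151 .14 3.247
```

```text
t 34.03 pos [0.4502 0.3657 0.1487] yawx -3.103 tilt 0.0478 q [ 0.69  0.34 -0.15  1.03 -0.02  0.65] F [ 0.4  0.1 -0.5] open 0.0727
dx dy dz [-0.07   -0.2177  0.0085] roll -0.067 dist 0.229 rows 6.0
```

View pics/w25.png

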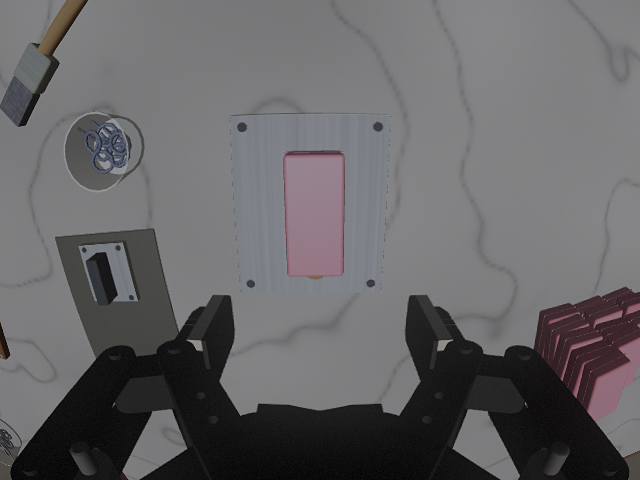

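Emit:
play_rows(
  motion=[
    {"dx": 0,"dy": 0,"dz": -0.04,"roll": 0},
  ],
)

```text
clock: 34.12
eef_pos: [0.4428, 0.3602, 0.1779]
tcp_rot: [-0.02, 1.0, 0.003, 0.016]
ft_force: [-1.0, -1.2, -2.5]
opening: 0.0723
```

Emit:
play_rows(
  motion=[
    {"dx": 0,"dy": 0,"dz": 0.04,"roll": 0},
    {"dx": 0,"dy": 0,"dz": 0.04,"roll": 0},
    {"dx": 0,"dy": 0,"dz": 0.04,"roll": 0},
  ],
)

```text
clock: 34.37
eef_pos: [0.4414, 0.3582, 0.1343]
tcp_rot: [-0.02, 1.0, 0.0, 0.013]
ft_force: [-0.5, -0.2, 0.3]
opening: 0.0728
```

```bash
python3 t.py; python3 - <<'E'
from h import *
import pickle
c=pickle.load(open("w25.pkl","rb"))
def q(n,pts,z):
    P=np.array([fback(c,p,z) for p in pts]); d=P[3]-P[0]; e=P[2]-P[1];print(n,P[:,:2].round(4).tolist(),"mean",P.mean(0).round(4),np.arctan2(d[1],d[0]).round(3),np.arctan2(e[1],e[0]).round(3))
q("shot",[(284,153),(345,153),(344,276),(288,276)],.05)
q("block",[(231,114),(391,115),(381,292),(241,292)],.022)
E
```

```text
z [0.0255 0.0011] pos [0.4414 0.3582 0.1343] qv [ 0.   -0.01  0.04  0.03 -0.    0.  ] t 34.3667
shot [[0.4021, 0.3402], [0.4005, 0.3852], [0.5006, 0.3904], [0.502, 0.3444]] mean [0.4513 0.3651 0.05  ] 0.043 0.052
block [[0.3737, 0.2941], [0.3702, 0.4237], [0.53, 0.4294], [0.5342, 0.2988]] mean [0.452  0.3615 0.022 ] 0.03 0.035
```

Emit:
play_rows(
  motion=[
    {"dx": 0,"dy": 0,"dz": -0.04,"roll": 0},
  ],
)

```text
clock: 34.45
eef_pos: [0.4346, 0.3533, 0.1656]
tcp_rot: [-0.02, 1.0, -0.006, 0.005]
ft_force: [0.4, -0.8, -0.4]
opening: 0.0727
```

Emit:
play_rows(
  motion=[
    {"dx": 0,"dy": 0,"dz": 0.01,"roll": 0},
    {"dx": 0,"dy": 0,"dz": 0.01,"roll": 0},
    {"dx": 0,"dy": 0,"dz": 0.01,"roll": 0},
  ],
)

```text
clock: 34.7
eef_pos: [0.4337, 0.3523, 0.1545]
tcp_rot: [-0.02, 1.0, -0.007, 0.004]
ft_force: [0.2, -0.1, 0.0]
opening: 0.0729
```

```bash
python3 t.py; python3 g.py .529 .151 .15 3.247
```

```text
z [ 0.0084 -0.0131] pos [0.4337 0.3523 0.1545] qv [-0.   -0.    0.01 -0.01 -0.    0.  ] t 34.7
t 34.7 pos [0.4337 0.3523 0.1545] yawx -3.102 tilt 0.0155 q [ 0.69  0.34 -0.14  1.09 -0.02  0.65] F [ 0.2 -0.1  0. ] open 0.0729
dx dy dz [-0.0873 -0.2048  0.0079] roll -0.066 dist 0.223 rows 6.0
```

Emit:
play_rows(
  motion=[
    {"dx": -0.088,"dy": -0.205,"dz": 0.008,"roll": -0.066},
    {"dx": -0.088,"dy": -0.205,"dz": 0.008,"roll": -0.066},
    {"dx": -0.088,"dy": -0.205,"dz": 0.008,"roll": -0.066},
    {"dx": -0.088,"dy": -0.205,"dz": 0.008,"roll": -0.066},
    {"dx": -0.088,"dy": -0.205,"dz": 0.008,"roll": -0.066},
    {"dx": -0.088,"dy": -0.205,"dz": 0.008,"roll": -0.066},
    {"dx": -0.088,"dy": -0.205,"dz": 0.008,"roll": -0.066},
    {"dx": -0.088,"dy": -0.205,"dz": 0.008,"roll": -0.066},
  ],
  claw=-0.2,
)

```text
clock: 35.37
eef_pos: [0.5295, 0.15, 0.1495]
tcp_rot: [-0.051, 0.999, -0.007, 0.003]
ft_force: [-0.5, 0.6, -1.6]
opening: 0.0511
```

```bash
python3 - <<'E'
from h import *
c=camera("wrist"); cv2.imwrite("pics/w26.png",c["frame"][:,:,::-1])
import pickle; pickle.dump(c,open("w26.pkl","wb"))
E
python3 g.py .529 .151 -.003 3.247
```

```text
t 35.42 pos [0.5292 0.1509 0.1496] yawx -3.037 tilt 0.0146 q [ 0.29  0.32 -0.18  1.07 -0.01  0.18] F [0.  0.9 0.3] open 0.0513
dx dy dz [0.0011 0.0022 0.1526] roll -0.001 dist 0.153 rows 4.0
```

View pics/w26.png

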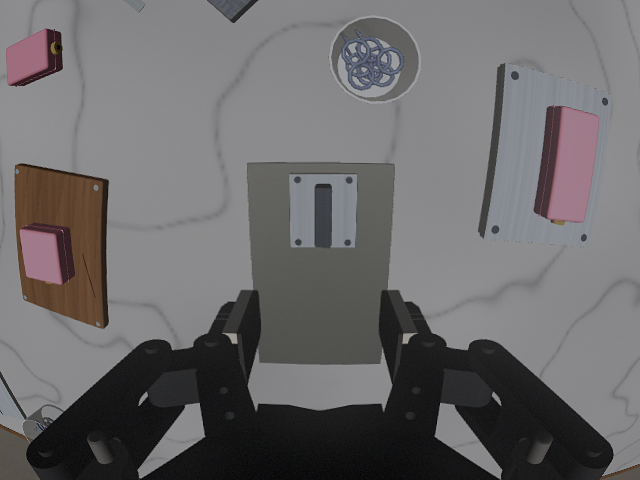

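```bash
python3 - <<'E'
from h import *
import pickle
c=pickle.load(open("w26.pkl","rb"))
def q(n,pts,z):
    P=np.array([fback(c,p,z) for p in pts]); d=P[3]-P[0]; e=P[2]-P[1];print(n,P[:,:2].round(4).tolist(),"mean",P.mean(0).round(4),np.arctan2(d[1],d[0]).round(3),np.arctan2(e[1],e[0]).round(3))
q("plate",[(290,174),(356,174),(357,248),(290,248)],.011)
q("bar",[(315,185),(331,185),(332,246),(315,246)],.035)
E
```

```text
plate [[0.499, 0.1196], [0.4931, 0.1755], [0.5591, 0.1849], [0.5655, 0.1251]] mean [0.5292 0.1513 0.011 ] 0.082 0.141
bar [[0.5024, 0.1419], [0.501, 0.1545], [0.5515, 0.1609], [0.553, 0.147]] mean [0.527  0.1511 0.035 ] 0.099 0.127
```

Emit:
play_rows(
  motion=[
    {"dx": 0.001,"dy": 0.001,"dz": 0.035,"roll": 0},
    {"dx": 0.001,"dy": 0.001,"dz": 0.07,"roll": 0},
    {"dx": 0.001,"dy": 0.001,"dz": 0.1,"roll": 0},
    {"dx": 0.001,"dy": 0.001,"dz": 0.12,"roll": 0},
    {"dx": 0.001,"dy": 0.001,"dz": 0.132,"roll": 0},
    {"dx": 0.001,"dy": 0.001,"dz": 0.14,"roll": 0},
    {"dx": 0.001,"dy": 0.001,"dz": 0.14,"roll": 0},
  ],
)

```text
clock: 36.0
eef_pos: [0.527, 0.1509, 0.0079]
tcp_rot: [-0.053, 0.999, -0.007, 0.001]
ft_force: [-0.5, -0.3, 0.3]
opening: 0.0511
```

```bash
python3 g.py .529 .151 -.003 3.247
```

```text
t 36.0 pos [0.527  0.1509 0.0079] yawx -3.035 tilt 0.0139 q [ 0.29  0.45 -0.39  0.73 -0.01  0.18] F [-0.5 -0.3  0.3] open 0.0511
dx dy dz [-0.0019 -0.      0.0109] roll 0.001 dist 0.011 rows 1.0
```

Emit:
play_rows(
  motion=[
    {"dx": -0.001,"dy": 0,"dz": 0.005,"roll": 0},
    {"dx": -0.001,"dy": 0,"dz": 0.009,"roll": 0},
    {"dx": -0.001,"dy": 0,"dz": 0.01,"roll": 0},
  ],
)

```text
clock: 36.25
eef_pos: [0.5284, 0.1514, -0.002]
tcp_rot: [-0.054, 0.999, -0.007, 0.002]
ft_force: [-0.6, -0.9, 0.5]
opening: 0.0513
```

Emit:
play_rows(
  motion=[
    {"dx": 0,"dy": 0,"dz": 0,"roll": 0},
    {"dx": 0,"dy": 0,"dz": 0,"roll": 0},
    {"dx": 0,"dy": 0,"dz": 0,"roll": 0},
    {"dx": 0,"dy": 0,"dz": 0,"roll": 0},
  ],
  claw=1,
)

```text
clock: 36.58
eef_pos: [0.5289, 0.1515, -0.0012]
tcp_rot: [-0.054, 0.999, -0.006, 0.002]
ft_force: [-0.3, -0.1, 2.9]
opening: 0.0114
```

```bash
python3 g.py .464 -.3644 .2 3.145
```

```text
t 36.58 pos [ 0.5289  0.1515 -0.0012] yawx -3.034 tilt 0.0138 q [ 0.29  0.46 -0.4   0.71 -0.01  0.18] F [-0.3 -0.1  2.9] open 0.0114
dx dy dz [ 0.1189 -0.5086 -0.195 ] roll 0.104 dist 0.558 rows 14.0
```

Emit:
play_rows(
  motion=[
    {"dx": 0,"dy": 0,"dz": -0.01,"roll": 0},
    {"dx": 0,"dy": 0,"dz": -0.03,"roll": 0},
    {"dx": 0,"dy": 0,"dz": -0.06,"roll": 0},
    {"dx": 0,"dy": 0,"dz": -0.09,"roll": 0},
    {"dx": 0,"dy": -0.01,"dz": -0.12,"roll": 0},
    {"dx": 0.01,"dy": -0.03,"dz": -0.145,"roll": 0.02},
    {"dx": 0.015,"dy": -0.055,"dz": -0.16,"roll": 0.03},
    {"dx": 0.015,"dy": -0.065,"dz": -0.165,"roll": 0.03},
  ],
)

```text
clock: 37.25
eef_pos: [0.5207, 0.0854, 0.1684]
tcp_rot: [-0.038, 0.999, -0.007, 0.005]
ft_force: [-0.2, -0.4, -0.9]
opening: 0.0112
```

```bash
python3 g.py .464 -.3644 .16 3.147
```

```text
t 37.25 pos [0.5207 0.0854 0.1684] yawx -3.066 tilt 0.0167 q [ 0.17  0.27 -0.2   1.09 -0.01  0.1 ] F [-0.2 -0.4 -0.9] open 0.0112
dx dy dz [ 0.0906 -0.4441  0.0139] roll 0.07 dist 0.453 rows 11.0
```

Emit:
play_rows(
  motion=[
    {"dx": 0.008,"dy": -0.04,"dz": 0,"roll": 0.01},
    {"dx": 0.016,"dy": -0.08,"dz": 0,"roll": 0.02},
    {"dx": 0.024,"dy": -0.12,"dz": 0,"roll": 0.03},
    {"dx": 0.033,"dy": -0.16,"dz": 0,"roll": 0.04},
    {"dx": 0.041,"dy": -0.2,"dz": 0,"roll": 0.05},
    {"dx": 0.049,"dy": -0.24,"dz": 0,"roll": 0.06},
    {"dx": 0.055,"dy": -0.265,"dz": 0,"roll": 0.07},
    {"dx": 0.057,"dy": -0.28,"dz": 0,"roll": 0.07},
  ],
)

```text
clock: 37.92
eef_pos: [0.4838, -0.201, 0.1716]
tcp_rot: [-0.001, 1.0, -0.007, 0.005]
ft_force: [0.4, 1.7, -1.4]
opening: 0.0113
```

```bash
python3 g.py .464 -.3644 .11 3.147
```

```text
t 37.92 pos [ 0.4838 -0.201   0.1716] yawx -3.14 tilt 0.0166 q [-0.39  0.26 -0.21  1.09 -0.01 -0.39] F [ 0.4  1.7 -1.4] open 0.0113
dx dy dz [ 0.0207 -0.1625  0.0637] roll -0.004 dist 0.176 rows 5.0
```

Emit:
play_rows(
  motion=[
    {"dx": 0.005,"dy": -0.035,"dz": 0,"roll": 0},
    {"dx": 0.01,"dy": -0.075,"dz": 0,"roll": 0},
    {"dx": 0.015,"dy": -0.115,"dz": 0.01,"roll": 0},
    {"dx": 0.019,"dy": -0.145,"dz": 0.025,"roll": 0},
    {"dx": 0.021,"dy": -0.16,"dz": 0.045,"roll": 0},
    {"dx": 0.021,"dy": -0.1625,"dz": 0.06,"roll": 0},
    {"dx": 0.021,"dy": -0.1625,"dz": 0.064,"roll": 0},
    {"dx": 0.021,"dy": -0.1625,"dz": 0.064,"roll": 0},
  ],
)

```text
clock: 38.58
eef_pos: [0.4622, -0.3634, 0.1078]
tcp_rot: [-0.001, 1.0, -0.005, 0.003]
ft_force: [-0.6, 0.9, -1.5]
opening: 0.0113
```

```bash
python3 g.py .464 -.3644 .055 3.147; python3 - <<'E'
from h import *
c=camera("wrist"); cv2.imwrite("pics/w27.png",c["frame"][:,:,::-1])
E
```

```text
t 38.58 pos [ 0.4622 -0.3634  0.1078] yawx -3.14 tilt 0.0121 q [-0.66  0.41 -0.16  0.99 -0.   -0.66] F [-0.6  0.9 -1.5] open 0.0113
dx dy dz [-0.0015 -0.0004  0.0528] roll -0.004 dist 0.053 rows 2.0
```

View pics/w27.png

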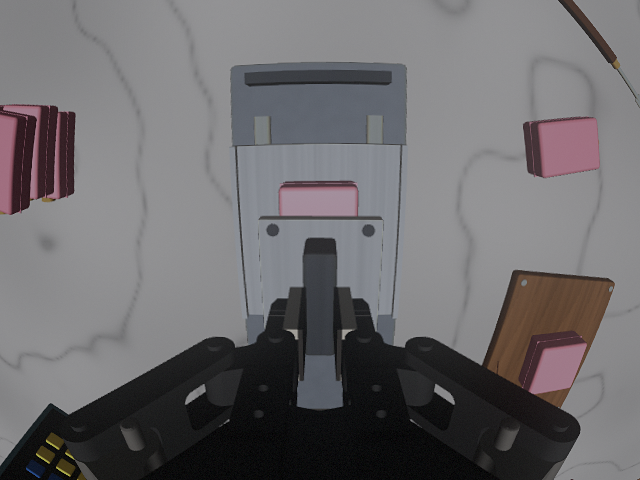

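Emit:
play_rows(
  motion=[
    {"dx": -0.0015,"dy": 0,"dz": 0.015,"roll": 0},
    {"dx": -0.0015,"dy": 0,"dz": 0.028,"roll": 0},
    {"dx": -0.0015,"dy": 0,"dz": 0.038,"roll": 0},
    {"dx": -0.0015,"dy": 0,"dz": 0.045,"roll": 0},
    {"dx": -0.0015,"dy": 0,"dz": 0.05,"roll": 0},
    {"dx": -0.0015,"dy": 0,"dz": 0.052,"roll": 0},
    {"dx": -0.0015,"dy": 0,"dz": 0.052,"roll": 0},
  ],
)

```text
clock: 39.22
eef_pos: [0.4651, -0.364, 0.0571]
tcp_rot: [-0.001, 1.0, -0.006, 0.004]
ft_force: [-0.1, -0.2, -1.1]
opening: 0.0118
```

```bash
python3 g.py .464 -.3644 .054 3.147
```

```text
t 39.22 pos [ 0.4651 -0.364   0.0571] yawx -3.139 tilt 0.0142 q [-0.66  0.45 -0.23  0.87 -0.   -0.66] F [-0.1 -0.2 -1.1] open 0.0118
dx dy dz [ 0.0011 -0.0004  0.0031] roll -0.003 dist 0.003 rows 1.0
```

Emit:
play_rows(
  motion=[
    {"dx": 0.001,"dy": 0,"dz": 0.002,"roll": 0},
    {"dx": 0.001,"dy": 0,"dz": 0.0025,"roll": 0},
    {"dx": 0.001,"dy": 0,"dz": 0.0025,"roll": 0},
  ],
)

```text
clock: 39.47
eef_pos: [0.4642, -0.3642, 0.0549]
tcp_rot: [-0.001, 1.0, -0.006, 0.004]
ft_force: [0.3, -0.0, -0.8]
opening: 0.0115
```

Emit:
play_rows(
  motion=[
    {"dx": 0,"dy": 0,"dz": 0,"roll": 0},
    {"dx": 0,"dy": 0,"dz": 0,"roll": 0},
    {"dx": 0,"dy": 0,"dz": 0,"roll": 0},
    {"dx": 0,"dy": 0,"dz": -0.03,"roll": 0},
    {"dx": 0,"dy": 0,"dz": -0.07,"roll": 0},
    {"dx": 0,"dy": 0,"dz": -0.11,"roll": 0},
    {"dx": 0,"dy": 0,"dz": -0.13,"roll": 0},
    {"dx": 0,"dy": 0,"dz": -0.13,"roll": 0},
  ],
  claw=-0.2,
)

```text
clock: 40.13
eef_pos: [0.4663, -0.365, 0.1914]
tcp_rot: [-0.001, 1.0, -0.01, 0.008]
ft_force: [1.8, 0.0, -0.5]
opening: 0.0512
```

```bash
python3 - <<'E'
from h import *
c=camera("wrist"); cv2.imwrite("pics/w28.png",c["frame"][:,:,::-1])
import pickle; pickle.dump(c,open("w28.pkl","wb"))
E
python3 g.py
```

```text
t 40.18 pos [ 0.4651 -0.3641  0.1884] yawx -3.139 tilt 0.0216 q [-0.66  0.36 -0.02  1.17 -0.   -0.66] F [-0.6  0.1 -1.3] open 0.0513
```

View pics/w28.png

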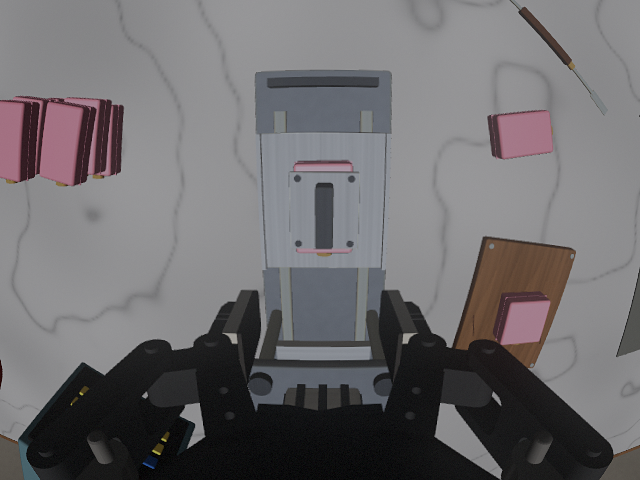

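Plate lies on the ready mould (bar at 324,215). Moving the arm aside for a final check with all cameras.

Emit:
play_rows(
  motion=[
    {"dx": 0.1,"dy": 0.26,"dz": -0.03,"roll": 0},
    {"dx": 0.1,"dy": 0.26,"dz": -0.03,"roll": 0},
    {"dx": 0.1,"dy": 0.26,"dz": -0.03,"roll": 0},
    {"dx": 0.1,"dy": 0.26,"dz": -0.03,"roll": 0},
    {"dx": 0.1,"dy": 0.26,"dz": -0.03,"roll": 0},
    {"dx": 0.1,"dy": 0.26,"dz": -0.03,"roll": 0},
    {"dx": 0.1,"dy": 0.26,"dz": -0.03,"roll": 0},
    {"dx": 0.1,"dy": 0.26,"dz": -0.03,"roll": 0},
  ],
)

```text
clock: 40.85
eef_pos: [0.3602, -0.0997, 0.2117]
tcp_rot: [-0.003, 1.0, -0.007, 0.005]
ft_force: [-0.5, 0.2, -0.8]
opening: 0.0512
```

```bash
python3 - <<'E'
from h import *
import pickle
c=pickle.load(open("w28.pkl","rb"))
def q(n,pts,z):
    P=np.array([fback(c,p,z) for p in pts]); d=P[3]-P[0]; e=P[2]-P[1];print(n,"mean",P.mean(0).round(4),np.arctan2(d[1],d[0]).round(3),np.arctan2(e[1],e[0]).round(3))
q("bar",[(315,183),(333,183),(333,248),(315,248)],.09)
q("plate",[(290,172),(358,172),(358,252),(291,252)],.066)
q("tray",[(261,133),(386,133),(382,268),(264,268)],.031)
q("ready ends",[(296,161),(352,161),(351,256),(297,256)],.058)
cs={n:camera(n) for n in("top","side")}
for t,s in dict(cooled=(.056,.056,.015,.043,.594,-.1345,0),shot=(.1,.046,.022,.05,.451,.365,.04)).items():
    v=[]
    for n,cc in cs.items():
        r=cut_out(cc,t); print(t,n,[(round(a["conf"],2),a["xy"]) for a in r[:2]])
        if r and r[0]["conf"]>.5:
            v=[(cc,r[0]["pixels"].astype(np.float32))]; p,f=fit(v,*s[:4],s[4:]); print("  ",p.round(4),round(f,3))
for n,cc in cs.items():
    r=cut_out(cc,"tub_centre"); print("tub",back(cc,r[0]["xy"],.0225).round(4) if r else None)
cv2.imwrite("pics/endt.png",cs["top"]["frame"][:,:,::-1]); cv2.imwrite("pics/ends.png",cs["side"]["frame"][:,:,::-1])
E
python3 g.py
```

```text
bar mean [ 0.4618 -0.3637  0.09  ] -0.002 0.012
plate mean [ 0.4654 -0.3636  0.066 ] -0.007 0.03
tray mean [ 0.4648 -0.3648  0.031 ] -0.015 0.016
ready ends mean [ 0.4647 -0.3639  0.058 ] -0.004 0.014
cooled top [(0.94, [381.4, 218.7])]
   [ 0.5926 -0.1331 -0.0022] 0.054
cooled side [(0.98, [376.4, 301.0])]
   [ 0.5956 -0.1321  0.008 ] 0.068
shot top [(0.74, [164.2, 276.6])]
   [0.4511 0.3654 0.0621] 0.081
shot side [(0.79, [270.1, 138.3]), (0.68, [374.0, 302.5])]
   [0.4535 0.3702 0.0245] 0.073
tub [0.3991 0.1873 0.0225]
tub [0.4    0.1797 0.0225]
t 41.25 pos [ 0.3644 -0.1046  0.2122] yawx -3.141 tilt 0.0209 q [-0.27 -0.01 -0.42  1.14 -0.01 -0.27] F [-0.3 -0.3 -0.6] open 0.0514
```

View pics/ends.png

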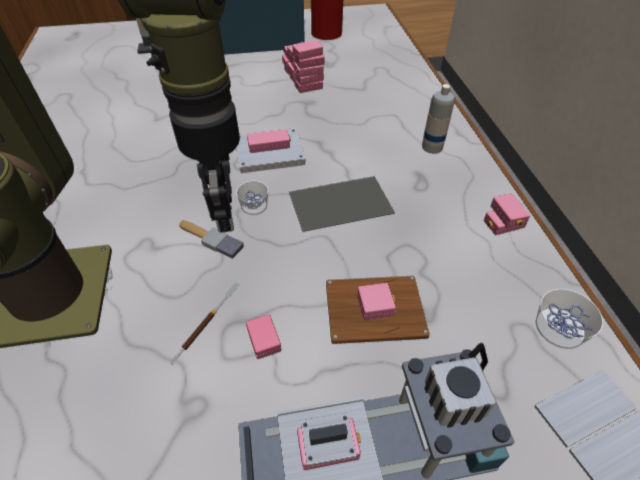

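View pics/endt.png

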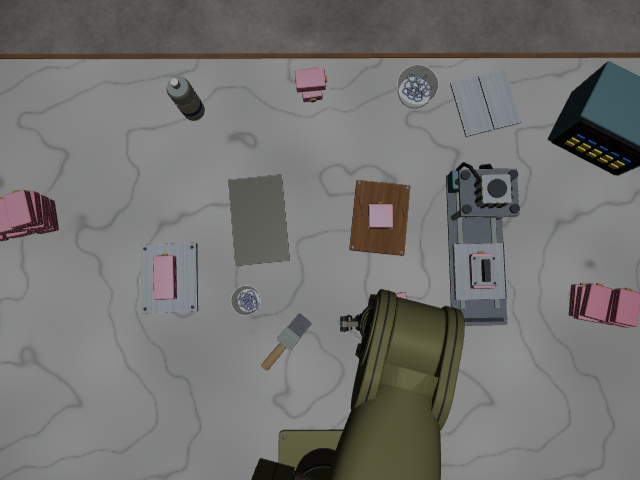

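```bash
python3 -c "
from rig import hand_in; print(hand_in())"
```

```text
the job is handed in; nothing more can be done
None
```

All three moulds are moved on by one station, the pressure plate is on the ready mould in the tray, and the job is handed in at about 41 s of the 144 s. No verdict came back, so the figures below are my own camera checks.

**What I did:** I set the plate and then the shot mould aside on the mat. Then I moved the ready mould to the tray, the cooled mould to the board, the shot mould to the block and the plate onto the ready mould.

**Last checks:**

| Item | Result | Camera |
|---|---|---|
| Ready mould in tray | about 1 mm from the middle, within 0.02 rad, sprue to the nozzle | wrist |
| Plate on ready mould | within about 3 mm, square to within about 0.03 rad | wrist |
| Cooled mould on board | within about 3 mm of the middle | all three |
| Shot mould on block | within about 4 mm of the middle | all three |

The overview pictures show every piece flat and released, with the arm clear.

**What failed or disagreed:**
- **Missed grasps:** The fingertips sat 20–35 mm higher than the reported TCP. The first closing on the plate missed. The first on the cooled mould pressed on its top with about 26 N, without shifting it noticeably. I then set the grasp heights from what I had seen.
- **Tool tilt:** The tool drifted to as much as 0.048 rad of tilt during the run; I brought it back to about 0.02 rad.
- **Tub:** The top and side cameras differ by about 8 mm on its final position, because the gripper partly hid it from the side. The top camera shows about 4 mm of difference from the start, and I never touched it.

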